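Gauge the bore of a slanted cylinder barrel

TASK

Measure the bore of the slanted, finned cylinder barrel with the telescoping gauge: take the gauge from its blue fork stand, seat it in the bore with its flange flat on the barrel's mouth, press the green end of its rocker so that the plungers spring out to the wall, then press the red end just until it snaps over and locks them, without leaning on it further. Draw the locked gauge out of the bore with its reading kept and hang it upright in the fork stand again by its flange, locked, without dropping it and without disturbing the other things on the bench.

Things in the scene. Friction and masses are not known exactly. Their poses are not given: they have to be found in the camera images.
- gauge: Telescoping bore gauge, about 0.45 kg, loose; at the start it hangs in the fork stand, plungers drawn in and locked. Origin: centre of the underside of its round steel flange (82 mm across, 6 mm thick); z along its axis, up through the handle. Below the flange: brass pilot 46.4 mm across, 18 mm long, its lower 11 mm tapering to 34 mm; an 18 mm shank; a cross tube along y. Lowest point z -68.5 mm.
- rocker: Aluminium rocker on top of the gauge, along its x, 64 x 20 mm, pivot (origin) at the gauge's z 62 mm. Two stable positions 0.47 rad apart: red end (gauge's +x) down = plungers locked (start); green end (-x) down = plungers free. Pressed at its pad a raised end sinks 11 mm in all: resistance peaks at 5 to 12 N in the first 2 mm, vanishes half way, then it snaps over. Over 35 N is too much.
- gauge_grip (a point): Centre of the gauge's black grip block, on its axis 34 mm above the flange's underside; the block measures 34 mm (x) by 26 mm (y), from 6 to 54 mm above that underside: grip it across y. The rocker above reaches 80 mm. Axes as the gauge's.
- pad_lock (a point): Centre of the top face of the red pad (20 by 20 mm) on the rocker, about 22 mm from the gauge's axis: press here, along the gauge's axis, to lock. Its height along the gauge's z is 64.5 mm when locked, 76 mm when released. Axes as the rocker's body.
- pad_release (a point): Centre of the top face of the green pad (20 by 20 mm) at the rocker's other end, about 22 mm from the axis: press here, along the gauge's axis, to release. Its height along the gauge's z is 77 mm when locked, 66 mm when released.
- tip_a (a point): Outermost point of the plunger on the gauge's +y side, 60 mm below the flange. Tip to tip 38 mm when drawn in, 55 mm when free in the air, about 48 mm when on the wall of the bore. Each is sprung outward with about 1 N while the rocker stands to the green side, and comes out within 0.5 s.
- tip_b (a point): Outermost point of the plunger on the gauge's -y side. Once locked each plunger is held by a drag of about 0.7 N, so shoving the gauge sideways in the bore can push it in a little.
- bore_mouth (a point): Centre of the bore's mouth, in the plane of the barrel's flat top (94 mm across), about 140 mm above the bench. z points out along the bore's axis, 30 degrees from vertical, leaning towards the robot's side; x points away from the robot, up the slanted face; y is level. Bore 48 mm across, 80 mm deep. The finned barrel is fixed on a red fixture.
- stand_seat (a point): Seat of the blue fork stand, midway between its two level prongs, at the height of their tops (95 mm above the bench): the middle of the gauge's flange underside belongs here. The prongs run along x (-48 to 50 mm), each 14 mm wide, with a gap of 58 mm between them along y, open at -x; at x 50 to 68 mm a post as high as the prongs. z is up.
- piston: Loose aluminium piston, 47 mm across, 42 mm high; origin under its centre. Leave alone.
- socket: Loose steel socket, 24 mm across, 36 mm high; origin under its centre. Leave alone.
- spark_plug: Loose white spark plug standing up, 22 mm across, 62 mm high; origin under its centre. Leave alone.
- oil_tin: Loose tin with a yellow label, 70 mm across, 110 mm high; origin under its centre. Leave alone.
- spray_can: Loose spray can painted green, with a red cap, 54 mm across, 160 mm high; origin under its centre. Leave alone.
- wrench: Loose flat steel wrench lying on the bench along its own x axis; leave alone.
- parts_tray: Loose steel tray, 120 by 160 by 30 mm; origin under its centre. Leave alone.
- grease_tub: Loose open blue tub, 70 mm across, 60 mm high; origin under its centre. Leave alone.
Things that resemble listed ones, but are neither listed nor needed, are in the scene too. Leave any orange or turquoise look-alike of the gauge alone. What is shaped like the part that bears stand_seat but purple is not meant.

How it is judged (in metres and radians):
On the way, in this order (a step that is already met when the one before it is completed fails the run):
1. the gauge sits in the bore, flange flat on the mouth, plungers still drawn in (distance between gauge and bore_mouth below 0.005 m and angle between the z axis of gauge and the z axis of bore_mouth, either way round below 0.08 rad and distance between tip_a and tip_b below 0.041 m), for 0.2 s.
2. the rocker is over to the green side and the plungers have sprung out to the wall of the bore (distance between gauge and bore_mouth below 0.005 m and angle between the z axis of gauge and the z axis of bore_mouth, either way round below 0.08 rad and distance between tip_a and tip_b between 0.0455 and 0.0497 m and z of pad_lock in the frame of gauge above 0.073 m), for 0.1 s.
3. still in the bore, the rocker has been snapped back to the red side, locking the plungers (distance between gauge and bore_mouth below 0.005 m and angle between the z axis of gauge and the z axis of bore_mouth, either way round below 0.08 rad and distance between tip_a and tip_b between 0.0455 and 0.0497 m and z of pad_lock in the frame of gauge below 0.0685 m), for 0.2 s.
4. the gauge is out of the bore, locked at the size of the bore (distance between gauge and bore_mouth above 0.08 m and distance between tip_a and tip_b between 0.0455 and 0.0497 m and z of pad_lock in the frame of gauge below 0.0685 m), for 0.1 s.
At the end, for the whole second after the job is handed in: The gauge hangs at rest in the fork stand: flange underside within 4 mm of the prongs' height, its axis within 20 mm of the middle of the seat and within 0.08 rad of vertical; red end of the rocker down (red pad under 68.5 mm along the gauge's z); tip to tip 45.5 to 49.7 mm (z of gauge in the frame of stand_seat between -0.004 and 0.004 m and horizontal distance between gauge and stand_seat below 0.02 m and angle between gauge's own z axis and vertical below 0.08 rad and linear speed of gauge below 0.02 m/s and distance between tip_a and tip_b between 0.0455 and 0.0497 m and z of pad_lock in the frame of gauge below 0.0685 m); the robot touches nothing.
It fails at once if the rocker is pressed with more than 35 N (contact force between rocker and the fingers above 35 N).
It fails at once if the gauge is dropped or thrown (over 0.5 m/s while the fingers do not touch it) (linear speed of gauge above 0.5 m/s and contact force between gauge and the fingers below 0.01 N).
It fails at once if one of the other things on the bench is moved by more than 25 mm (distance of any of piston, socket, spark_plug, oil_tin, spray_can, wrench, parts_tray, grease_tub from where it was at the start of the episode above 0.025 m).
It also fails if it takes over 72 s, if anything falls off the work surface, if the arm or the gripper's body presses on something with over 40 N, if the wrist force passes 120 N, or if a joint passes its speed limit or range.

ROBOT

A 7-joint arm with a two-finger parallel gripper is mounted at the origin on the work surface. World frame = base frame: x ahead of the robot, y to its left, z up, the work surface at z = 0. Lengths are in mm, angles in rad, forces in N, time in s.
With the tool pointing down it reaches from about 400 to 875 mm from the base axis. Payload 4.4 kg.
Tool frame: the origin (TCP) lies at the very end of the fingers, on their centre line; the grasp point (between the pads) lies 19 mm behind it; z points along the fingers, x is the direction in which the jaws open and shut, and the axes are right-handed (so a half turn about z gives the same grasp; the last joint's range is limited). The gripper opens to 85 mm and grips with 20 to 120 N. Pads are 22 mm wide; open, the fingers measure 114 mm over their backs; the gripper's body (76 mm by 85 mm) begins 54 mm behind the grasp point. The pads swing forward as they close: fully open they stand 13 mm farther back than shut.
Start: joints at [-1.323, 0.628, 0.038, 1.517, -0.027, 0.996, -0.02], TCP at [200.615, 618.281, 231.313] pointing down, gripper open.
Joint ranges: [-3.06, 3.06], [-0.37, 2.12], [-1.25, 1.32], [0.18, 2.47], [-1.1, 4.24], [0.23, 1.98], [-2.94, 2.94]. Speed limits (rad/s): [2.57, 2.57, 3.14, 3.14, 3.14, 3.14, 3.14].

INTERFACE

Orientations are given as [roll, pitch, yaw] about the fixed x, y, z axes, in that order (R = Rz(yaw) Ry(pitch) Rx(roll)).
In Python, from cell import ctrl, get_image, job, models gives the robot as it stands.
- The arm moves only by the tool move_arm, never from a script. Its argument "moves" is a list that holds one entry, the list of rows, each a list of 6 numbers: the shift along the tool's x, y, z in m, then the turn, a rotation vector about the tool's x, y, z in rad. A call has 1 to 20 rows; each row is the pose to reach, as a shift and turn from the pose commanded when the call began, along the tool's axes at that moment; what a row does not reach only later rows make up. A row lasts 1/8 s, in which the tool goes at most 62.5 mm and 10.7 degrees, less where a joint would pass 70% of its speed; a pose out of reach is approached as far as the arm can. A call with a gripper value outside its range is refused whole. "jaw" is the opening, from 0 (shut) to 1 (fully open), set as the call begins (left out, the last holds). The fingers move at their own pace and stop on an object; the grip force is fixed at half the most. Time passes only in rows, so rows that repeat a pose let the fingers close. It gives the time, the measured TCP pose, the force and the opening at its end, in the units of the state.
- ctrl.read_state(): the state, without advancing time (a new reading comes with each control period).
- get_image(name): name is "side" or "top"; returns a dict with "color" (400x640x3 uint8, blue, green, red), "fov_y" (degrees; the focal length in pixels is half the picture's height over the tangent of half this angle, whatever the lens; pixels are square), "cx", "cy" (the principal point, pixels), "origin" and "orientation" of the camera in the world. Camera axes: x right, y up, looking along -z (the intrinsics and any distortion apply to the point x, -y, -z); pixel columns grow to the right and rows downward; lengths in mm; the calibration is good to about 2 mm. A picture is of the moment at which its call begins. There is no depth.
- job.finish_job(): hands the job in, once; it reports no verdict.
Trained networks look in the newest picture that a camera, given by its name, has taken for a name from the list of things; names that differ only in an ending like _2 or _b are one class to them, and where a whole thing is asked for, a point or a joint stands for the part that bears it (a point fixed in the world has none). Each returns a list of dicts, best first, with "score" (0 to 1); they miss things now and then, are a little off and sometimes report something else, mostly with a low value. They report only what shows in the picture. A call takes as long as a camera call. They do not tell look-alikes from the thing itself.
- models.cut_out(camera, thing): "pixels" (400x640 bool, what is visible of it) and "uv" ([column, row] in pixels, amid what is visible of it).
- models.place_of(camera, thing): "uv" ([column, row] in pixels: a listed point, or the origin of a listed thing).
The state is a dict: "clock": time; "qpos": joint angles; "qd": joint speeds; "tau": joint torques, N m; "eef_pos": TCP position; "tool_rot": TCP orientation; "force": force on the tool from outside, world axes, zero at the start; "torque": the same for the moment, N m; "width": finger opening in mm.
Only numpy, scipy, OpenCV 4.12 (cv2) and the standard library are available. Lean on these libraries where they do the work, as an engineer would, in place of code of your own. Each camera call takes 0.05 s, during which the arm holds its last target.

## Working session

There is one attempt and no reset: what is moved stays moved. The work goes in short steps, Python scripts to look and compute and a tool call to move; the robot and the scene stay as the last step left them, time stands still between calls to the robot, and variables do not carry over. Pictures are saved under pics/ and viewed, and the job is handed in when it is done.

Besides the shell and the picture viewer there is one more tool, called after "Request:" as name(argument=value, ...), one argument or row to a line, values as JSON. move_arm: Moves the arm, as the interface text tells. Its arguments: {"type":"object","properties":{"moves":{"type":"array","items":{"type":"array","items":{"type":"array","items":{"type":"number"}}}},"jaw":{"type":"number"}},"required":["moves"]}

```bash
ls; mkdir -p pics; cat > h.py <<'E'
import numpy as np, cv2
from scipy.spatial.transform import Rotation as R
from cell import ctrl, get_image, job, models
np.set_printoptions(precision=4,suppress=True)
E
python3 - <<'E'
from h import *
s=ctrl.read_state()
for k,v in s.items(): print(k,v)
for n in("side","top"):
    im=get_image(n); cv2.imwrite(f"pics/{n}0.png",im["color"]); print({k:v for k,v in im.items() if k!="color"})
    for t in ["gauge","gauge_grip","pad_lock","pad_release","bore_mouth","stand_seat","tip_a","piston","socket","spark_plug","oil_tin","spray_can","wrench","parts_tray","grease_tub"]:
        print(n,t,[(np.round(d["uv"],1).tolist(),round(d["score"],2)) for d in models.place_of(n,t)][:4])
E
```

```text
pics
clock 0.0
qpos [-1.3228  0.6294  0.0385  1.5183 -0.027   0.9963 -0.02  ]
qd [ 0.0005  0.0003  0.0006  0.0009 -0.001  -0.0016  0.0014]
tau [  0.0011 -56.3393   1.2271 -19.3437   0.0113   0.0107  -0.    ]
eef_pos [200.4327 617.6911 230.3837]
tool_rot [3.1416 0.0019 1.257 ]
force [-0.2049 -0.2938  0.1136]
torque [ 0.0198  0.0152 -0.0526]
width 85.32182575873303
{'fov_y': 49.417554845642506, 'cx': 320.0864472288818, 'cy': 203.6190429301352, 'origin': array([ 352.2276, -926.4595,  705.5959]), 'orientation': array([ 1.0365,  0.0002, -0.2248])}
side gauge [([380.4, 307.2], 0.9), ([340.6, 257.7], 0.68), ([280.8, 259.5], 0.66), ([253.6, 318.7], 0.32)]
side gauge_grip [([377.9, 296.9], 0.66), ([276.2, 249.2], 0.64), ([342.3, 243.3], 0.56)]
side pad_lock [([375.9, 277.0], 0.77), ([282.9, 234.5], 0.67), ([350.9, 228.5], 0.54)]
side pad_release [([390.6, 284.7], 0.75), ([268.9, 238.7], 0.69), ([333.5, 233.7], 0.51)]
side bore_mouth [([296.9, 171.4], 0.86), ([341.9, 242.2], 0.65)]
side stand_seat [([252.0, 352.7], 0.91), ([339.2, 257.0], 0.85), ([250.0, 248.7], 0.25)]
side tip_a []
side pisto
[... 788 characters left out ...]
, ([409.4, 185.8], 0.62), ([373.6, 188.4], 0.58)]
top pad_release [([375.1, 197.9], 0.68), ([362.7, 244.3], 0.65), ([424.4, 177.0], 0.45)]
top bore_mouth [([262.7, 209.3], 0.79)]
top stand_seat [([371.1, 199.3], 0.6), ([442.3, 263.2], 0.59), ([373.5, 199.6], 0.42)]
top tip_a []
top piston [([316.1, 256.6], 0.46)]
top socket [([322.9, 198.1], 0.61), ([318.1, 153.6], 0.49)]
top spark_plug [([318.7, 156.4], 0.53), ([369.0, 199.8], 0.27)]
top oil_tin [([379.7, 146.2], 0.55)]
top spray_can [([272.0, 148.2], 0.75)]
top wrench [([391.1, 259.5], 0.8), ([319.0, 154.9], 0.66), ([371.0, 187.6], 0.3)]
top parts_tray [([199.0, 198.7], 0.81), ([371.8, 198.0], 0.46)]
top grease_tub [([446.5, 217.7], 0.79)]
```

View pics/side0.png

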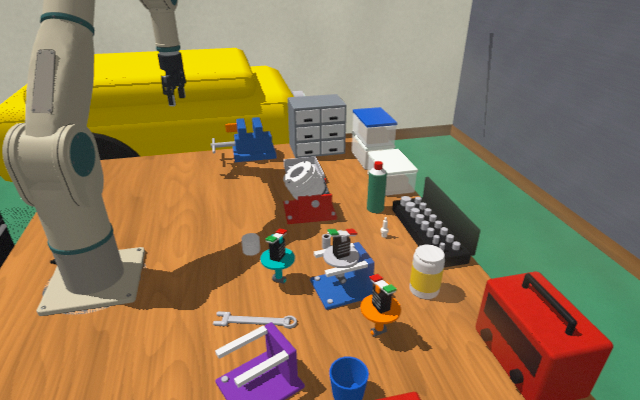

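View pics/top0.png

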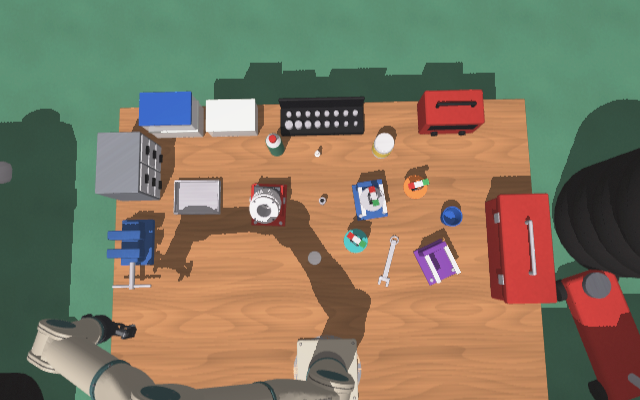

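```bash
python3 - <<'E'
import cv2
a=cv2.imread("pics/side0.png"); cv2.imwrite("pics/side0c.png",cv2.resize(a[130:330,220:420],None,fx=3,fy=3,interpolation=cv2.INTER_CUBIC))
a=cv2.imread("pics/top0.png"); cv2.imwrite("pics/top0c.png",cv2.resize(a[130:280,240:470],None,fx=3.4,fy=3.4,interpolation=cv2.INTER_CUBIC))
E
```

```text
(no output)
```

View pics/side0c.png

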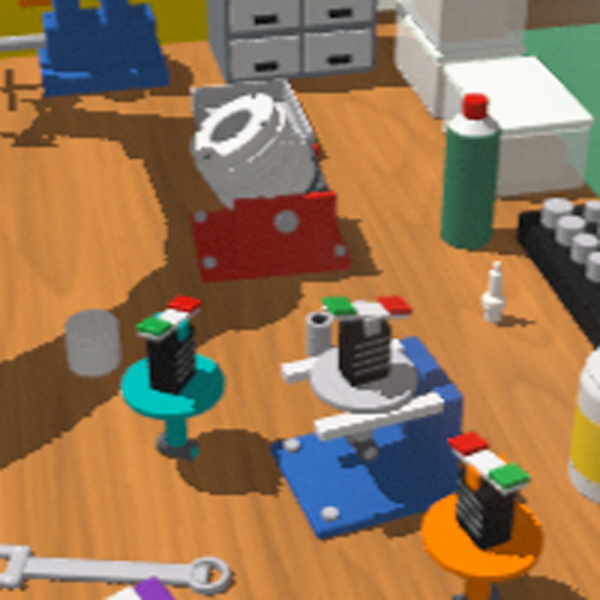

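View pics/top0c.png

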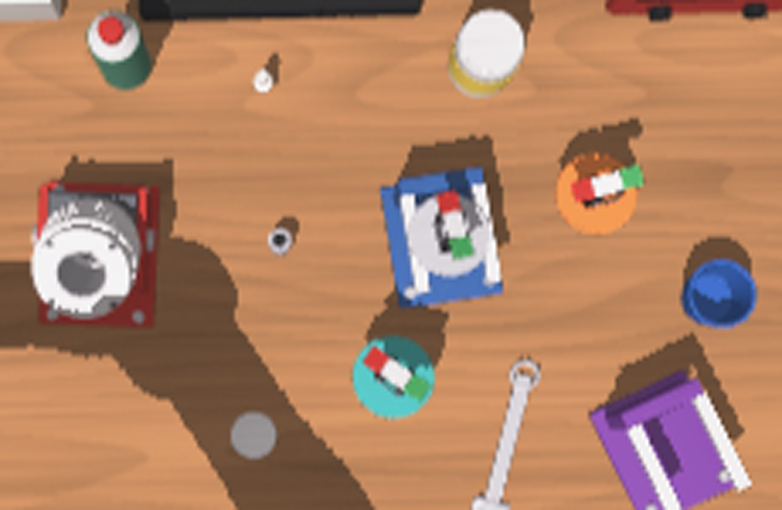

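```bash
cat >> h.py <<'E'
CAM={'side':dict(fov_y=49.417554845642506,cx=320.0864472288818,cy=203.6190429301352,origin=np.array([352.2276,-926.4595,705.5959]),orientation=np.array([1.0365,0.0002,-0.2248])),
'top':dict(fov_y=45.81505172189732,cx=321.4520938446174,cy=197.10869146433507,origin=np.array([374.3331,-3.3509,1688.7082]),orientation=np.array([0.1318,0.0096,-1.5906]))}
def prm(n):
    c=CAM[n]; f=200/np.tan(np.radians(c['fov_y']/2)); return c,f,R.from_euler('xyz',c['orientation']).as_matrix()
def proj(n,P):
    c,f,M=prm(n); q=(np.atleast_2d(P)-c['origin'])@M
    return np.c_[c['cx']+f*q[:,0]/-q[:,2], c['cy']-f*q[:,1]/-q[:,2]]
def ray(n,uv):
    c,f,M=prm(n); d=M@np.array([(uv[0]-c['cx'])/f,-(uv[1]-c['cy'])/f,-1.]); return c['origin'],d/np.linalg.norm(d)
def atz(n,uv,z):
    o,d=ray(n,uv); return o+d*(z-o[2])/d[2]
def tri(us,ut):
    A=[];b=[];rs=[ray('side',us),ray('top',ut)]
    for o,d in rs:
        Q=np.eye(3)-np.outer(d,d);A.append(Q);b.append(Q@o)
    x=np.linalg.lstsq(np.vstack(A),np.hstack(b),rcond=None)[0]
    return x,[np.linalg.norm(np.cross(x-o,d)) for o,d in rs]
E
python3 - <<'E'
from h import *
for nm,a,b in [("gauge o",(340.6,257.7),(373.4,198.0)),("grip",(342.3,243.3),(373.7,197.7)),("lock",(350.9,228.5),(373.6,188.4)),("rel",(333.5,233.7),(375.1,197.9)),
 ("seat",(339.2,257),(371.1,199.3)),("bore",(296.9,171.4),(262.7,209.3)),("turq",(280.8,259.5),(355.6,240.7)),("orange",(380.4,307.2),(416,184.9)),("can",(375,205.8),(272,148.2)),("socket",(325.5,247.7),(322.9,198.1)),("piston",(250.1,248.6),(316.1,256.6))]:
    print(nm,*tri(a,b))
print(proj('top',[200.4,617.7,230.4]),proj('side',[200.4,617.7,230.4]))
E
```

```text
gauge o [ 576.296  -167.7931   95.7564] [np.float64(2.7408804397800672), np.float64(2.74088043978041)]
grip [ 576.0802 -165.5709  133.8503] [np.float64(0.9840773902376981), np.float64(0.9840773902380378)]
lock [ 598.9952 -162.0512  168.4822] [np.float64(2.080942341724174), np.float64(2.0809423417236106)]
rel [ 563.5096 -165.5873  163.299 ] [np.float64(7.0765563359930175), np.float64(7.076556335993495)]
seat [ 573.7262 -160.4249   92.4207] [np.float64(1.4441851397472703), np.float64(1.4441851397474004)]
bore [542.0732 201.9635 139.4116] [np.float64(1.4803104107419092), np.float64(1.4803104107424685)]
turq [ 440.5949 -105.9134   66.1361] [np.float64(3.457079875304463), np.float64(3.4570798753042205)]
orange [ 620.6274 -317.6704   74.9855] [np.float64(3.5068694121349293), np.float64(3.5068694121348623)]
can [783.618  185.3735  -0.8512] [np.float64(0.9190865881309493), np.float64(0.9190865881300653)]
socket [587.5391   4.3418  -0.7895] [np.float64(7.361003725414564), np.float64(7.361003725415227)]
piston [382.6878  31.4646   9.6499] [np.float64(3.687259117285347), np.float64(3.6872591172846954)]
[[121.3037 322.1487]] [[178.2794 105.5691]]
```

```bash
cat >> h.py <<'E'
from scipy.optimize import minimize, differential_evolution
def grad(img):
    g=cv2.GaussianBlur(img.astype(np.float32),(0,0),0.8)
    gx=cv2.Sobel(g,cv2.CV_32F,1,0);gy=cv2.Sobel(g,cv2.CV_32F,0,1)
    m=np.sqrt(gx**2+gy**2).max(2); return np.minimum(m,150)/150
def samp(G,uv):
    return cv2.remap(G,uv[:,0].astype(np.float32)[None],uv[:,1].astype(np.float32)[None],cv2.INTER_LINEAR)[0]
TH=np.linspace(0,2*np.pi,72,endpoint=False)
def circ(c,M,r,z=0):
    return np.asarray(c)+(np.c_[r*np.cos(TH),r*np.sin(TH),0*TH+z])@M.T
def boreM(az,tilt=np.pi/6):
    # x away up slope, z leaning back towards robot
    x=np.array([np.cos(az)*np.cos(tilt),np.sin(az)*np.cos(tilt),np.sin(tilt)]); y=np.array([-np.sin(az),np.cos(az),0]); return np.c_[x,y,np.cross(x,y)]
def over(img,uvs,box,f,fn):
    u0,v0,u1,v1=box; a=cv2.resize(img[v0:v1,u0:u1],None,fx=f,fy=f,interpolation=cv2.INTER_CUBIC)
    for uv in uvs:
        q=((uv-[u0,v0]+.5)*f).astype(int)
        for p in q: cv2.circle(a,tuple(int(t) for t in p),1,(255,0,255),-1)
    cv2.imwrite(fn,a)
E
python3 - <<'E'
from h import *
I={n:cv2.imread(f"pics/{n}0.png") for n in CAM}; G={n:grad(I[n]) for n in CAM}
def cost(p,cams=('side','top'),w=(1,1)):
    M=boreM(p[3]); s=0
    for n in cams:
        for r in (24,47): s-=samp(G[n],proj(n,circ(p[:3],M,r))).mean()
    return s
for cams in (('side','top'),):
    r=differential_evolution(cost,[(525,560),(187,217),(130,150),(-.5,.5)],args=(cams,),seed=1,maxiter=200,popsize=30)
    print(cams,r.x,r.fun)
p=r.x;M=boreM(p[3])
for n,b in (('side',(270,140,345,230)),('top',(235,170,300,235))):
    over(I[n],[proj(n,circ(p[:3],M,q)) for q in(24,47)],b,6,f"pics/bore_{n}.png")
E
```

```text
('side', 'top') [538.7872 201.5497 139.8022  -0.0284] -3.905874490737915
```

View pics/bore_side.png

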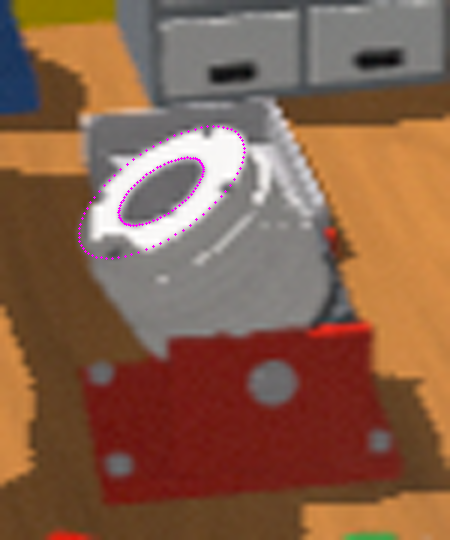

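View pics/bore_top.png

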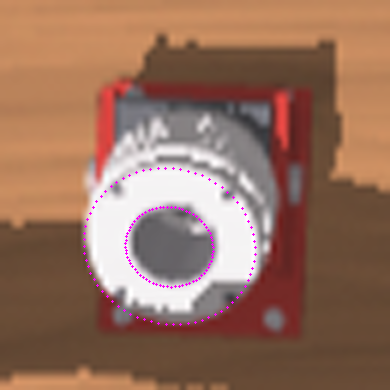

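```bash
python3 - <<'E'
from h import *
I={n:cv2.imread(f"pics/{n}0.png") for n in CAM}; G={n:grad(I[n]) for n in CAM}
def seg(a,b,k=20): return np.array(a)+np.linspace(0,1,k)[:,None]*(np.array(b)-a)
def stand(p):
    M=R.from_euler('z',p[2]).as_matrix(); L=[]
    for s in (-1,1):
        a,b=29*s,43*s
        L+=[seg([-48,b,0],[50,b,0]),seg([-48,a,0],[-20,a,0],8),seg([-48,a,0],[-48,b,0],6)]
    return [np.array([p[0],p[1],95])+l@M.T for l in L]
def c1(p): return -sum(samp(G[n],proj(n,l)).mean() for n in CAM for l in stand(p))
r1=differential_evolution(c1,[(555,595),(-185,-145),(-.4,.4)],seed=1,popsize=30); print('stand',r1.x,r1.fun)
def rock(p):
    M=R.from_euler('z',p[2]).as_matrix()
    # rocker: locked, pads tops
    q=np.array([[32,10,62.],[32,-10,62],[-32,-10,80],[-32,10,80]])
    L=[seg(q[i],q[(i+1)%4]) for i in range(4)]
    return [np.array([p[0],p[1],95])+l@M.T for l in L]
def c2(p):
    s=0
    for n in CAM:
        s-=2*samp(G[n],proj(n,circ([p[0],p[1],101],np.eye(3),41))).mean()
        s-=.5*sum(samp(G[n],proj(n,l)).mean() for l in rock(p))
    return s
r2=differential_evolution(c2,[(560,595),(-185,-145),(-.5,.5)],seed=1,popsize=30); print('gauge',r2.x,r2.fun)
for n,b in (('side',(300,210,390,310)),('top',(340,160,405,235))):
    over(I[n],[proj(n,l) for l in stand(r1.x)],b,6,f"pics/st_{n}.png")
    over(I[n],[proj(n,l) for l in rock(r2.x)]+[proj(n,circ([*r2.x[:2],101],np.eye(3),41))],b,6,f"pics/ga_{n}.png")
a=[cv2.imread(f"pics/{k}_{n}.png") for n in('side','top') for k in('st','ga')]
cv2.imwrite("pics/m1.png",np.hstack(a[:2])[:, :1080][:, ::1]); cv2.imwrite("pics/m2.png",np.hstack(a[2:]))
cv2.imwrite("pics/m1.png",cv2.resize(cv2.imread("pics/m1.png"),(800,444)))
E
```

```text
stand [ 569.386  -166.1377    0.107 ] -11.364068984985352
gauge [ 575.6245 -162.3189    0.1635] -7.392050743103027
```

View pics/m1.png

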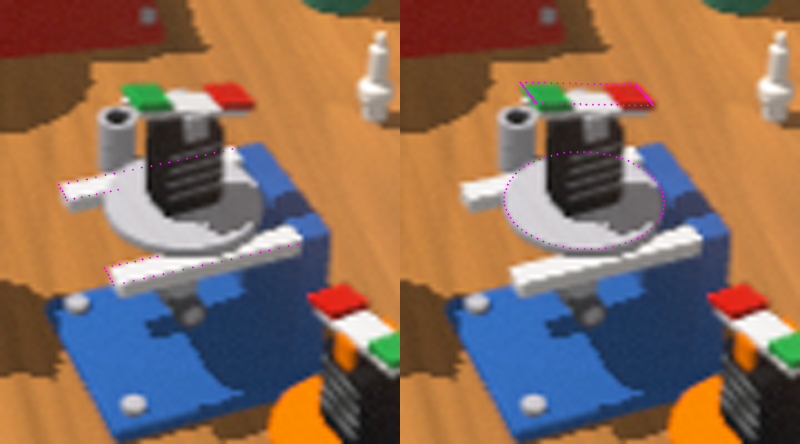

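View pics/m2.png

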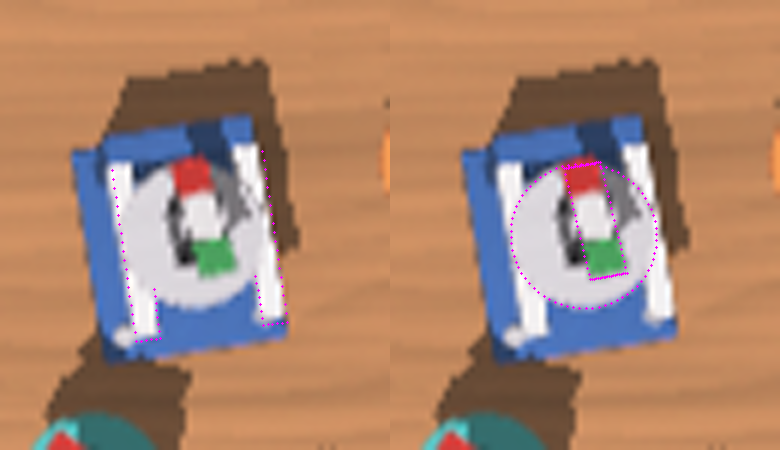

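```bash
cat >> h.py <<'E'
def down(yaw): return R.from_euler('xyz',[np.pi,0,yaw])
def rel(p0,R0,p1,R1):
    s=R0.inv().apply(np.array(p1,float)-p0)/1000; t=(R0.inv()*R1).as_rotvec(); return np.round(np.r_[s,t],4)
def app(p0,R0,row): return p0+R0.apply(np.array(row[:3]))*1000, R0*R.from_rotvec(row[3:])
E
python3 - <<'E'
from h import *
p0=np.array([200.6,618.3,231.3]);R0=down(1.257)
print(rel(p0,R0,[300,400,290],down(1.4)))
print(rel(p0,R0,[575.6,-162.3,250],down(1.731)))
E
```

```text
[-0.177   0.1619 -0.0587  0.      0.     -0.143 ]
[-0.6267  0.5976 -0.0187  0.      0.     -0.474 ]
```

Request:
move_arm(
  moves=[
    [[-0.04, 0.03, -0.0587, 0, 0, -0.05], [-0.08, 0.07, -0.0587, 0, 0, -0.1], [-0.177, 0.1619, -0.0587, 0, 0, -0.143], [-0.177, 0.1619, -0.0587, 0, 0, -0.143], [-0.177, 0.1619, -0.0587, 0, 0, -0.143], [-0.6267, 0.5976, -0.0187, 0, 0, -0.474], [-0.6267, 0.5976, -0.0187, 0, 0, -0.474], [-0.6267, 0.5976, -0.0187, 0, 0, -0.474], [-0.6267, 0.5976, -0.0187, 0, 0, -0.474], [-0.6267, 0.5976, -0.0187, 0, 0, -0.474], [-0.6267, 0.5976, -0.0187, 0, 0, -0.474], [-0.6267, 0.5976, -0.0187, 0, 0, -0.474], [-0.6267, 0.5976, -0.0187, 0, 0, -0.474], [-0.6267, 0.5976, -0.0187, 0, 0, -0.474], [-0.6267, 0.5976, -0.0187, 0, 0, -0.474], [-0.6267, 0.5976, -0.0187, 0, 0, -0.474], [-0.6267, 0.5976, -0.0187, 0, 0, -0.474], [-0.6267, 0.5976, -0.0187, 0, 0, -0.474], [-0.6267, 0.5976, -0.0187, 0, 0, -0.474]],
  ],
  jaw=1,
)

```text
clock: 3.98
eef_pos: [575.6, -160.4, 250.3]
tool_rot: [3.141, -0.001, 1.734]
force: [-0.5, -0.5, 0.3]
width: 85.4
```

```bash
python3 - <<'E'
from h import *
s=ctrl.read_state(); print(s['eef_pos'],s['tool_rot'],s['qpos'])
M=R.from_euler('xyz',s['tool_rot'])
for n,b in (('side',(280,130,400,270)),('top',(335,150,415,240))):
    im=get_image(n)['color']; cv2.imwrite(f"pics/{n}1.png",im)
    P=[s['eef_pos']+M.apply([dx,0,dz]) for dx in(-42.5,0,42.5) for dz in(0,-13)]
    over(im,[proj(n,P)],b,4 if n=='side' else 6,f"pics/a_{n}.png")
E
```

```text
[ 575.6189 -160.4185  250.326 ] [ 3.1412 -0.0007  1.7335] [ 0.1471  0.5338  0.1229  1.6497 -0.077   0.9627  2.0305]
```

View pics/a_side.png

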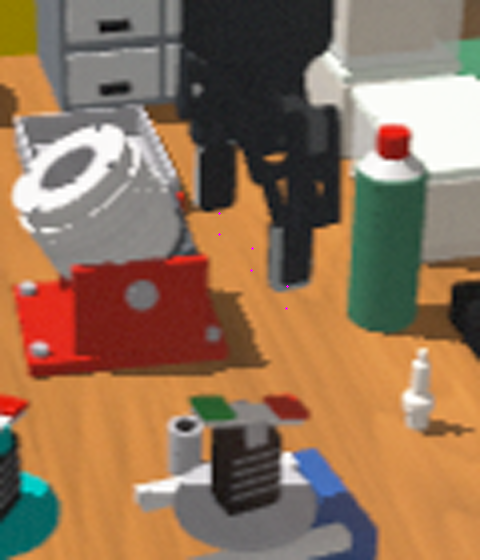

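View pics/a_top.png

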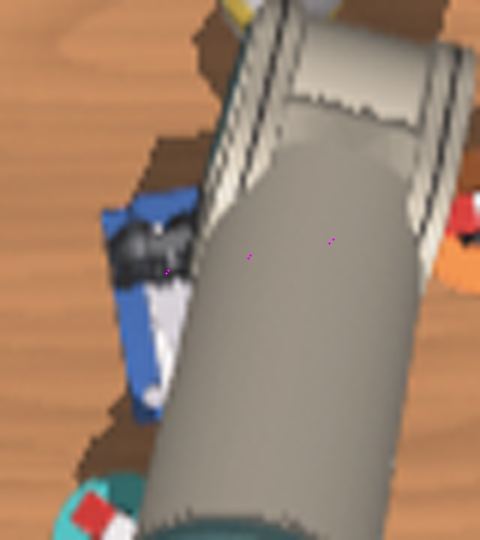

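Request:
move_arm(
  moves=[
    [[0, 0, 0.03, 0, 0, 0], [0, 0, 0.06, 0, 0, 0], [0, 0, 0.06, 0, 0, 0], [0, 0, 0.06, 0, 0, 0]],
  ],
)

```text
clock: 4.58
eef_pos: [576.3, -162.3, 191.1]
tool_rot: [3.14, 0.001, 1.731]
force: [0.8, 0.8, 0.6]
width: 85.8
```

Request:
move_arm(
  moves=[
    [[0, 0, 0.025, 0, 0, 0], [0, 0, 0.05, 0, 0, 0], [0, 0, 0.07, 0, 0, 0], [0, 0, 0.08, 0, 0, 0], [0, 0, 0.08, 0, 0, 0], [0, 0, 0.08, 0, 0, 0]],
  ],
)

```text
clock: 5.32
eef_pos: [576.5, -162.5, 111.1]
tool_rot: [3.14, 0.001, 1.731]
force: [0.6, -0.6, 0.5]
width: 85.7
```

```bash
python3 - <<'E'
from h import *
s=ctrl.read_state(); print(s['eef_pos'],s['tool_rot'],s['force'])
for n,b in (('side',(290,170,390,300)),):
    im=get_image(n)['color']; cv2.imwrite(f"pics/{n}2.png",im)
    over(im,[],b,5,f"pics/b_{n}.png")
E
```

```text
[ 576.4567 -162.5447  111.1328] [3.1397 0.0008 1.7309] [ 0.6178 -0.5641  0.5088]
```

View pics/b_side.png

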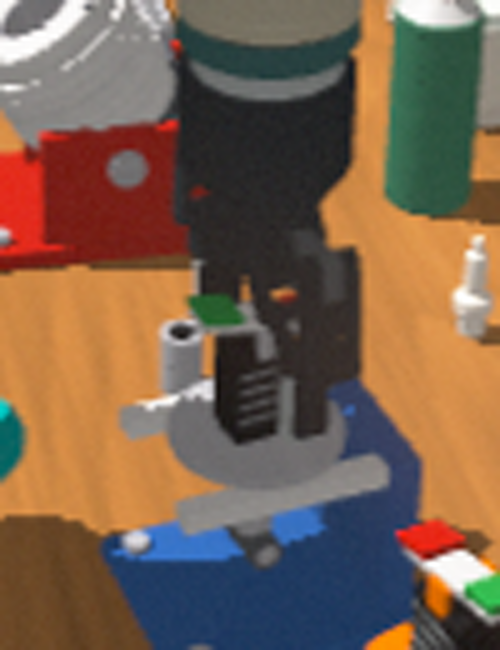

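```bash
python3 - <<'E'
from h import *
M=R.from_euler('xyz',[3.1397,0.0008,1.7309]);p=np.array([576.46,-162.5,111.1])
im=cv2.imread("pics/side2.png")
print(proj('side',[p+M.apply([dx,0,-13-19]) for dx in(-46,46)]), proj('side',[575.6,-162.3,129]))
L=[proj('side',[p+M.apply([dx,dy,-13-dz]) for dx in(-42.5,42.5,-57,57) for dy in (-11,11) for dz in np.linspace(0,30,16)])]
g=R.from_euler('z',.1635)
B=[proj('side',[np.array([575.6,-162.3,95])+g.apply([x,y,z]) for x in(-17,17) for y in(-13,13) for z in np.linspace(6,54,20)])]
over(im,L,(290,170,390,300),5,"pics/c1.png"); over(im,B,(290,170,390,300),5,"pics/c2.png")
cv2.imwrite("pics/c.png",cv2.resize(np.hstack([cv2.imread("pics/c1.png"),cv2.imread("pics/c2.png")])[150:600],(800,360)))
E
```

```text
[[350.6313 250.6682]
 [333.496  228.5276]] [[341.2183 244.3128]]
```

View pics/c.png

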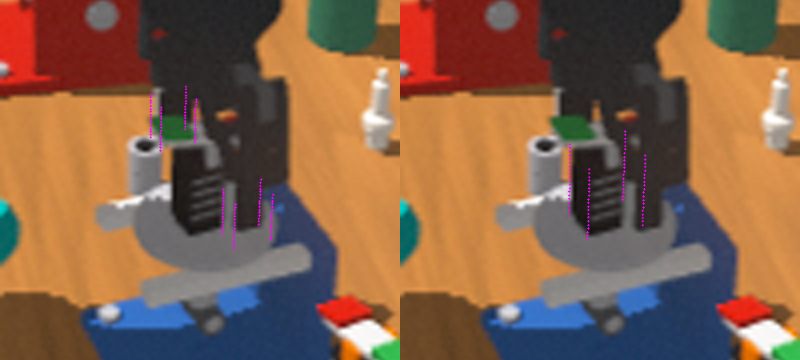

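Request:
move_arm(
  moves=[
    [[0, 0, 0, 0, 0, 0], [0, 0, 0, 0, 0, 0], [0, 0, 0, 0, 0, 0], [0, 0, 0, 0, 0, 0], [0, 0, 0, 0, 0, 0], [0, 0, 0, 0, 0, 0], [0, 0, 0, 0, 0, 0], [0, 0, 0, 0, 0, 0]],
  ],
  jaw=0,
)

```text
clock: 6.38
eef_pos: [575.9, -162.7, 110.4]
tool_rot: [3.141, 0.001, 1.731]
force: [-0.3, -2.0, 4.7]
width: 25.6
```

Request:
move_arm(
  moves=[
    [[0, 0, -0.005, 0, 0, 0], [0, 0, -0.015, 0, 0, 0], [0, 0, -0.035, 0, 0, 0], [0, 0, -0.06, 0, 0, 0], [0, 0, -0.09, 0, 0, 0], [0, 0, -0.115, 0, 0, 0], [0, 0, -0.13, 0, 0, 0], [0, 0, -0.13, 0, 0, 0], [0, 0, -0.13, 0, 0, 0]],
  ],
)

```text
clock: 7.5
eef_pos: [574.7, -161.9, 238.8]
tool_rot: [-3.139, -0.001, 1.731]
force: [0.0, 0.3, -4.5]
width: 25.3
```

```bash
python3 - <<'E'
from h import *
s=ctrl.read_state(); print(s['eef_pos'],s['tool_rot'],s['force'],s['torque'],s['width'])
im=get_image('side')['color']; cv2.imwrite("pics/side3.png",im)
# predicted gauge in hand: flange underside at tcp z -15 ->
p=s['eef_pos'];M=R.from_euler('xyz',s['tool_rot']).as_matrix()
L=[proj('side',circ(p,M,41,d)) for d in (15,9)]+[proj('side',circ(p,M,9,15+68.5))]
over(im,L,(290,130,400,270),4,"pics/d.png"); over(im,[],(290,130,400,270),4,"pics/d0.png")
cv2.imwrite("pics/d.png",np.hstack([cv2.imread("pics/d0.png"),cv2.imread("pics/d.png")])[:,:800])
E
```

```text
[ 574.7099 -161.9174  238.8222] [-3.1394 -0.0011  1.7311] [ 0.0169  0.318  -4.4887] [ 0.016   0.0698 -0.036 ] 25.34883567044925
```

View pics/d.png

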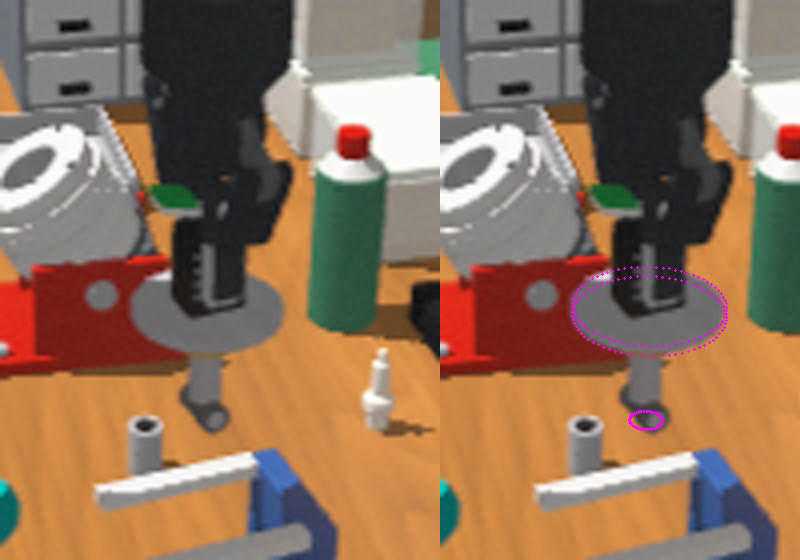

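```bash
python3 - <<'E'
from h import *
im=cv2.imread("pics/side3.png");G=grad(im)
p=np.array([574.71,-161.92,238.82]);M=R.from_euler('xyz',[3.1394*-1,-.0011,1.7311]).as_matrix()
mask=np.ones(72,bool)
def c(d,tilt=False):
    MM=M@R.from_rotvec([d[2],0,0]).as_matrix()
    a=proj('side',circ(p+M@[0,0,d[1]]+M@[0,d[0],0],MM,41,0)); b=proj('side',circ(p+M@[0,0,d[1]]+M@[0,d[0],0],MM,41,-6))
    # lower half visible edge underside, upper half the top; 
    k=a[:,1]>np.median(a[:,1]); return -samp(G,a[k]).mean()-samp(G,b[~k]).mean()*.5
r=differential_evolution(c,[(-8,8),(8,22),(-.15,.15)],seed=1,popsize=40);print(r.x,r.fun, c([0,15,0]),c([0,14,0]),c([0,16,0]))
E
```

```text
[-1.5684 12.1375  0.0038] -1.382089614868164 -1.3560764 -1.3698893 -1.3119454
```

```bash
cat >> h.py <<'E'
BORE=np.array([538.8,201.5,139.8]); BM=boreM(-0.028)
def toolR(G): return R.from_matrix(np.c_[G[:,1],G[:,0],-G[:,2]])
OFF=np.array([0,-0.8,15.4]) # gauge origin in tool frame
def tcp_for(h,dx=0,dy=0):
    T=toolR(BM); g=BORE+BM@[dx,dy,h]; return g-T.apply(OFF),T
def rows(p0,R0,seq):
    for p1,R1 in seq: print(rel(p0,R0,p1,R1).tolist())
E
python3 - <<'E'
from h import *
from scipy.spatial.transform import Slerp
p0=np.array([575.6,-162.3,240.]);R0=down(1.731)
p1,R1=tcp_for(110); print(p1,R1.as_euler('xyz'))
S=Slerp([0,1],R.concatenate([R0,R1]))
way=[p0,np.array([560,-110,290]),np.array([500,60,300]),p1]
d=np.r_[0,np.cumsum([np.linalg.norm(b-a) for a,b in zip(way,way[1:])])]
seq=[]
for t in np.linspace(0,1,17)[1:]:
    q=np.array([np.interp(t*d[-1],d,[w[i] for w in way]) for i in range(3)]); seq.append((q,S(t)))
rows(p0,R0,seq)
E
```

```text
[476.8171 203.236  248.7996] [2.618  0.     1.5428]
[0.0187, -0.0024, -0.0172, -0.0326, -0.0031, 0.0115]
[0.0373, -0.0049, -0.0345, -0.0653, -0.0062, 0.023]
[0.0566, -0.0075, -0.0501, -0.0979, -0.0092, 0.0345]
[0.0817, -0.0121, -0.0516, -0.1305, -0.0123, 0.046]
[0.1068, -0.0166, -0.053, -0.1631, -0.0154, 0.0575]
[0.1319, -0.0211, -0.0544, -0.1958, -0.0185, 0.069]
[0.157, -0.0257, -0.0558, -0.2284, -0.0216, 0.0804]
[0.182, -0.0302, -0.0572, -0.261, -0.0246, 0.0919]
[0.2071, -0.0348, -0.0586, -0.2936, -0.0277, 0.1034]
[0.2322, -0.0392, -0.0598, -0.3263, -0.0308, 0.1149]
[0.2562, -0.0392, -0.0513, -0.3589, -0.0339, 0.1264]
[0.2803, -0.0392, -0.0428, -0.3915, -0.037, 0.1379]
[0.3044, -0.0392, -0.0343, -0.4242, -0.04, 0.1494]
[0.3285, -0.0392, -0.0258, -0.4568, -0.0431, 0.1609]
[0.3525, -0.0392, -0.0173, -0.4894, -0.0462, 0.1724]
[0.3766, -0.0392, -0.0088, -0.522, -0.0493, 0.1839]
```

Request:
move_arm(
  moves=[
    [[0.019, -0.002, -0.017, -0.033, -0.003, 0.012], [0.037, -0.005, -0.035, -0.065, -0.006, 0.023], [0.057, -0.008, -0.05, -0.098, -0.009, 0.035], [0.082, -0.012, -0.052, -0.13, -0.012, 0.046], [0.107, -0.017, -0.053, -0.163, -0.015, 0.058], [0.132, -0.021, -0.054, -0.196, -0.018, 0.069], [0.157, -0.026, -0.056, -0.228, -0.022, 0.08], [0.182, -0.03, -0.057, -0.261, -0.025, 0.092], [0.207, -0.035, -0.059, -0.294, -0.028, 0.103], [0.232, -0.039, -0.06, -0.326, -0.031, 0.115], [0.256, -0.039, -0.051, -0.359, -0.034, 0.126], [0.28, -0.039, -0.043, -0.392, -0.037, 0.138], [0.304, -0.039, -0.034, -0.424, -0.04, 0.149], [0.329, -0.039, -0.026, -0.457, -0.043, 0.161], [0.353, -0.039, -0.017, -0.489, -0.046, 0.172], [0.377, -0.039, -0.009, -0.522, -0.049, 0.184], [0.377, -0.039, -0.009, -0.522, -0.049, 0.184], [0.377, -0.039, -0.009, -0.522, -0.049, 0.184], [0.377, -0.039, -0.009, -0.522, -0.049, 0.184]],
  ],
)

```text
clock: 9.93
eef_pos: [476.8, 202.8, 248.8]
tool_rot: [2.619, 0.001, 1.541]
force: [0.0, 0.7, -4.2]
width: 25.1
```

```bash
cat > look.py <<'E'
from h import *
import sys
tag=sys.argv[1]
s=ctrl.read_state(); p=s['eef_pos'];T=R.from_euler('xyz',s['tool_rot'])
print(p,s['tool_rot'],s['force'],s['torque'],s['width'],s['qpos'])
g=p+T.apply(OFF); print('gauge rel bore (bore frame)',BM.T@(g-BORE),'ang',(toolR(BM).inv()*T).as_rotvec())
M=T.as_matrix()
for n,b,f in (('side',(240,90,360,240),4),('top',(230,150,320,240),5)):
    im=get_image(n)['color']; cv2.imwrite(f"pics/{tag}_{n}.png",im)
    L=[proj(n,circ(p+T.apply([0,OFF[1],0]),M,41,d)) for d in (OFF[2],OFF[2]-6)]
    over(im,L,b,f,f"pics/{tag}_{n}_o.png"); over(im,[],b,f,f"pics/{tag}_{n}_p.png")
a=[cv2.imread(f"pics/{tag}_{n}_{k}.png") for n,k in (('side','p'),('side','o'),)]
cv2.imwrite(f"pics/{tag}_s.png",cv2.resize(np.hstack(a),None,fx=.8,fy=.8))
a=[cv2.imread(f"pics/{tag}_top_{k}.png") for k in 'po']
cv2.imwrite(f"pics/{tag}_t.png",cv2.resize(np.hstack(a),None,fx=.85,fy=.85))
E
python3 look.py e
```

```text
[476.8318 202.7677 248.7573] [2.6188 0.0006 1.5415] [ 0.0149  0.6631 -4.1888] [ 0.0045  1.0702 -0.0484] 25.099134925122566 [-1.0075  0.3082  0.4221  2.2889  0.9075  0.2378  0.0583]
gauge rel bore (bore frame) [ -0.01    -0.485  109.9502] ang [ 0.0008 -0.0012  0.0008]
```

View pics/e_s.png

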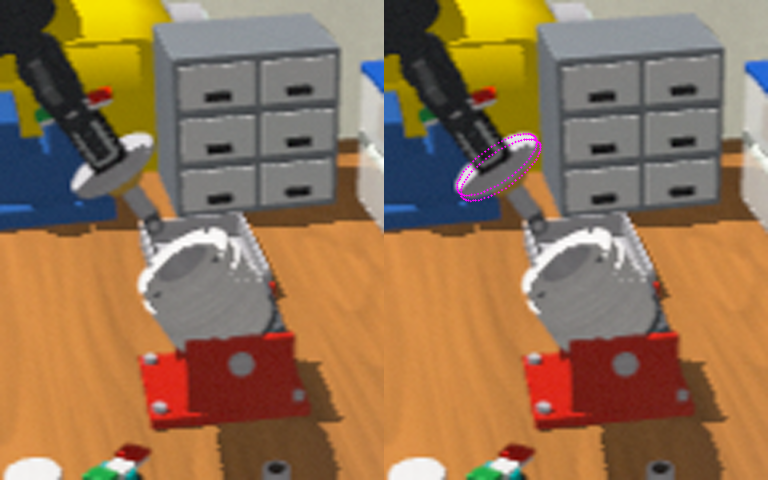

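View pics/e_t.png

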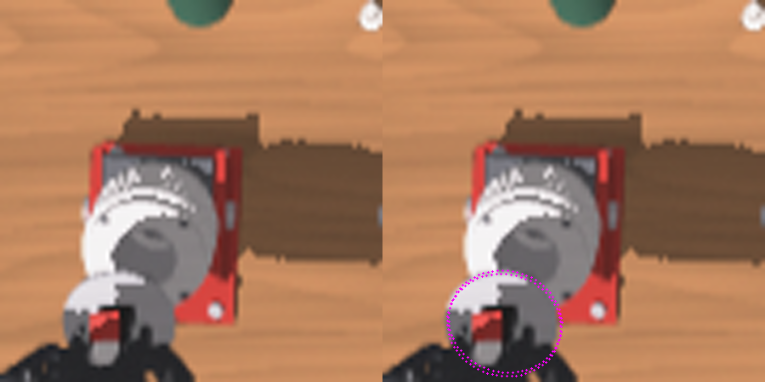

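```bash
cat > fit.py <<'E'
from h import *
import sys
tag=sys.argv[1]; s=ctrl.read_state(); p=s['eef_pos'];M=R.from_euler('xyz',s['tool_rot']).as_matrix()
G={n:grad(cv2.imread(f"pics/{tag}_{n}.png")) for n in CAM}
def c(d,cams=('side','top')):
    v=0
    for n in cams:
        a=proj(n,circ(p+M@d,M,41,OFF[2])); b=proj(n,circ(p+M@d,M,41,OFF[2]-6))
        if n=='side': k=a[:,1]>a[:,1].mean(); v-=samp(G[n],a[k]).mean()+samp(G[n],b[~k]).mean()
        else: k=b[:,1]<b[:,1].mean()+3; v-=2*samp(G[n],b[k]).mean()
    return v
for cams in (('side','top'),('side',),('top',)):
    r=differential_evolution(c,[(-7,7),(-7,7),(-7,7)],args=(cams,),seed=1,popsize=40,maxiter=300)
    g=p+M@(r.x+[0,0,OFF[2]])
    print(cams,'offset in tool',r.x,r.fun,c(np.zeros(3),cams),'gauge in bore frame',BM.T@(g-BORE))
E
python3 fit.py e
```

```text
('side', 'top') offset in tool [ 2.2763  2.6428 -0.1685] -3.587571144104004 -3.5011272 gauge in bore frame [  3.8727   1.7864 110.2401]
('side',) offset in tool [4.9977 1.9419 1.0071] -1.8600952625274658 -1.833684 gauge in bore frame [  3.1761   4.5081 109.0627]
('top',) offset in tool [ 1.1871  4.7341 -4.1941] -1.7334673404693604 -1.6674434 gauge in bore frame [  5.9629   0.6966 114.266 ]
```

Request:
move_arm(
  moves=[
    [[0, 0, 0.012, 0, 0, 0], [0, 0, 0.025, 0, 0, 0], [0, 0, 0.035, 0, 0, 0], [0, 0, 0.035, 0, 0, 0], [0, 0, 0.035, 0, 0, 0]],
  ],
)

```text
clock: 10.65
eef_pos: [494.6, 202.8, 219.0]
tool_rot: [2.618, -0.001, 1.542]
force: [0.6, 1.0, -5.0]
width: 25.4
```

```bash
python3 look.py f; python3 fit.py f
```

```text
[494.5518 202.828  218.9827] [ 2.6179 -0.0007  1.5418] [ 0.6365  1.0021 -4.9703] [0.0305 1.0644 0.0813] 25.43148458826131 [-0.8148  0.3723  0.2196  2.2893  1.3093  0.2384 -0.3373]
gauge rel bore (bore frame) [ 0.4549  0.0911 75.3082] ang [-0.0001  0.0001  0.0012]
('side', 'top') offset in tool [ 0.7391  1.4248 -1.5403] -3.373328447341919 -3.310472 gauge in bore frame [ 2.6744  1.2556 77.0227]
('side',) offset in tool [-6.9864  0.2166 -6.3154] -1.8077542781829834 -1.7324804 gauge in bore frame [ 1.4597 -6.4722 81.7924]
('top',) offset in tool [ 0.1535  5.2385 -6.3477] -1.613676905632019 -1.5779917 gauge in bore frame [ 6.4858  0.6647 81.8313]
```

View pics/f_s.png

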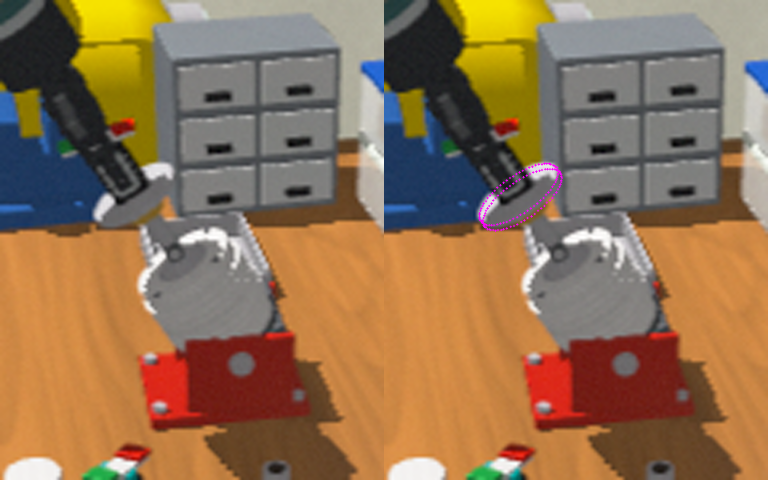

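View pics/f_t.png

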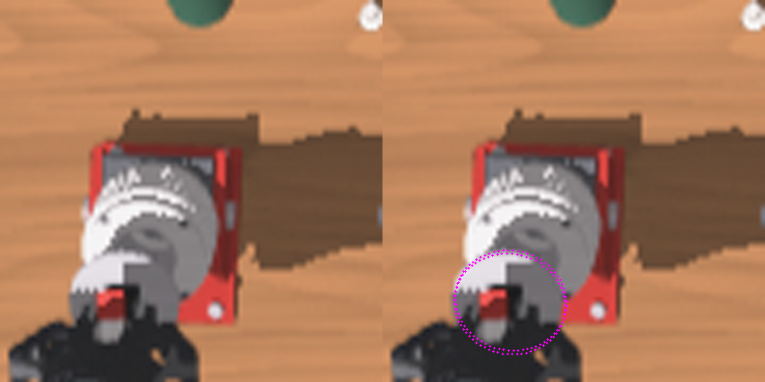

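Request:
move_arm(
  moves=[
    [[0, -0.0003, 0.01, 0, 0, 0], [0, -0.0005, 0.022, 0, 0, 0], [0, -0.001, 0.034, 0, 0, 0], [0, -0.001, 0.046, 0, 0, 0], [0, -0.001, 0.056, 0, 0, 0], [0, -0.001, 0.06, 0, 0, 0], [0, -0.001, 0.06, 0, 0, 0], [0, -0.001, 0.06, 0, 0, 0]],
  ],
)

```text
clock: 11.75
eef_pos: [523.4, 202.2, 166.5]
tool_rot: [2.618, -0.0, 1.542]
force: [-0.2, -2.1, -6.3]
width: 25.6
```

```bash
python3 look.py g; python3 fit.py g
```

```text
[523.4171 202.1692 166.4584] [ 2.6179 -0.0002  1.5424] [-0.2246 -2.1397 -6.3007] [-0.376   1.1592 -0.2008] 25.62005383006471 [-0.6547  0.5027  0.0702  2.2792  1.8375  0.2746 -0.8467]
gauge rel bore (bore frame) [-0.8029  0.2377 15.3846] ang [-0.0001 -0.0001  0.0004]
('side', 'top') offset in tool [3.0007 4.1556 6.1602] -3.0817389488220215 -2.9137788 gauge in bore frame [4.1457 3.2421 9.225 ]
('side',) offset in tool [-4.6484 -2.3767 -6.0764] -1.6481506824493408 -1.5603228 gauge in bore frame [-2.3909 -4.404  21.4612]
('top',) offset in tool [4.1672 6.8997 5.0076] -1.5367673635482788 -1.353456 gauge in bore frame [ 6.89    4.4075 10.3779]
```

View pics/g_s.png

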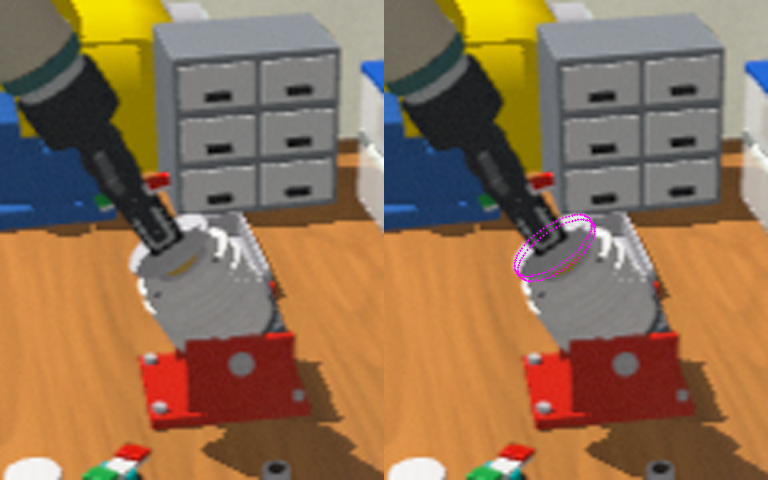

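View pics/g_t.png

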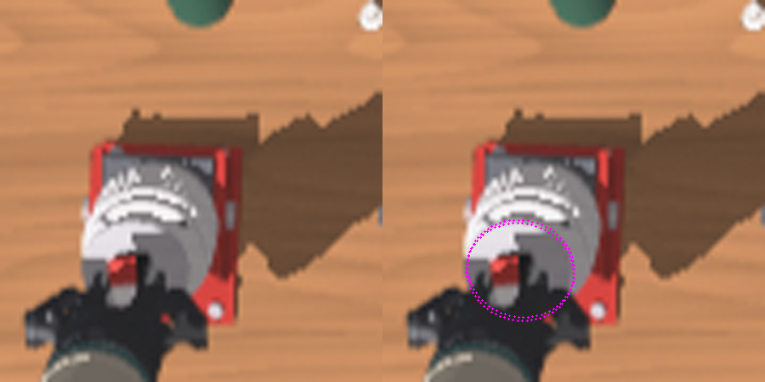

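Request:
move_arm(
  moves=[
    [[0, 0, 0.003, 0, 0, 0], [0, 0, 0.006, 0, 0, 0], [0, 0, 0.006, 0, 0, 0]],
  ],
)

```text
clock: 12.22
eef_pos: [527.3, 200.5, 161.2]
tool_rot: [2.617, 0.001, 1.54]
force: [-0.1, -5.7, -3.0]
width: 25.3
```

```bash
cat > st.py <<'E'
from h import *
s=ctrl.read_state(); p=s['eef_pos'];T=R.from_euler('xyz',s['tool_rot'])
print(s['clock'],p,s['qpos'])
print('bore frame gauge',BM.T@(p+T.apply(OFF)-BORE),'F(bore)',BM.T@s['force'],'T',BM.T@s['torque'],'w',s['width'],'rot',(toolR(BM).inv()*T).as_rotvec())
E
python3 st.py
```

```text
12.225 [527.3188 200.4562 161.238 ] [-0.6343  0.5163  0.051   2.2767  1.8714  0.2874 -0.8776]
bore frame gauge [ 0.0281 -1.4056  8.8885] F(bore) [-1.4801 -5.6876 -2.6223] T [-1.1995  0.8594  0.0351] w 25.31902578032191 rot [-0.0015 -0.0027  0.002 ]
```

Request:
move_arm(
  moves=[
    [[-0.0015, 0.0003, 0, 0, 0, 0], [-0.0025, 0.0004, 0.002, 0, 0, 0], [-0.0025, 0.0004, 0.004, 0, 0, 0], [-0.0025, 0.0004, 0.004, 0, 0, 0]],
  ],
)

```text
clock: 12.72
eef_pos: [529.5, 198.5, 157.8]
tool_rot: [2.617, 0.001, 1.541]
force: [0.2, -4.9, -3.3]
width: 25.6
```

```bash
python3 st.py
```

```text
12.725 [529.4624 198.4735 157.7823] [-0.6148  0.5239  0.0348  2.2768  1.9007  0.2942 -0.8996]
bore frame gauge [ 0.1957 -3.3137  4.797 ] F(bore) [-1.3594 -4.9177 -2.9712] T [-1.1853  0.7647 -0.0105] w 25.634558907362305 rot [-0.0009 -0.0018  0.0014]
```

Request:
move_arm(
  moves=[
    [[-0.001, 0, 0, 0, 0, 0], [-0.0015, 0, 0.0, 0, 0, 0], [-0.0015, 0, 0.0, 0, 0, 0]],
  ],
)

```text
clock: 13.1
eef_pos: [529.2, 198.3, 157.9]
tool_rot: [2.617, -0.0, 1.543]
force: [3.4, -3.4, -4.1]
width: 25.1
```

```bash
python3 st.py
```

```text
13.1 [529.2102 198.3405 157.8907] [-0.6107  0.523   0.0313  2.2781  1.9068  0.294  -0.9029]
bore frame gauge [ 0.0287 -3.4218  5.0154] F(bore) [ 0.9435 -3.3238 -5.2662] T [-0.8248  0.4814 -0.0431] w 25.14555573966634 rot [-0.0006  0.0003  0.0004]
```

Request:
move_arm(
  moves=[
    [[0, 0, 0.002, 0, 0, 0], [0, 0, 0.004, 0, 0, 0], [0, 0, 0.006, 0, 0, 0], [0, 0, 0.006, 0, 0, 0]],
  ],
)

```text
clock: 13.6
eef_pos: [531.8, 198.3, 153.4]
tool_rot: [2.617, -0.001, 1.543]
force: [-4.1, -3.5, 8.3]
width: 25.4
```

```bash
python3 st.py
```

```text
13.6 [531.8223 198.2796 153.3666] [-0.5937  0.5344  0.0126  2.2763  1.9341  0.3057 -0.927 ]
bore frame gauge [ 0.0419 -3.403  -0.2096] F(bore) [ 0.6575 -3.5836  9.2303] T [-1.5713  0.4084  0.0317] w 25.407363128922178 rot [-0.0014  0.0007  0.0002]
```

```bash
python3 look.py i
```

```text
[531.8223 198.2796 153.3666] [ 2.6166 -0.0008  1.543 ] [-4.1445 -3.4689  8.3224] [-1.3646  0.4468 -0.7582] 25.407363128922178 [-0.5937  0.5344  0.0126  2.2763  1.9341  0.3057 -0.927 ]
gauge rel bore (bore frame) [ 0.0419 -3.403  -0.2096] ang [-0.0014  0.0007  0.0002]
```

View pics/i_s.png

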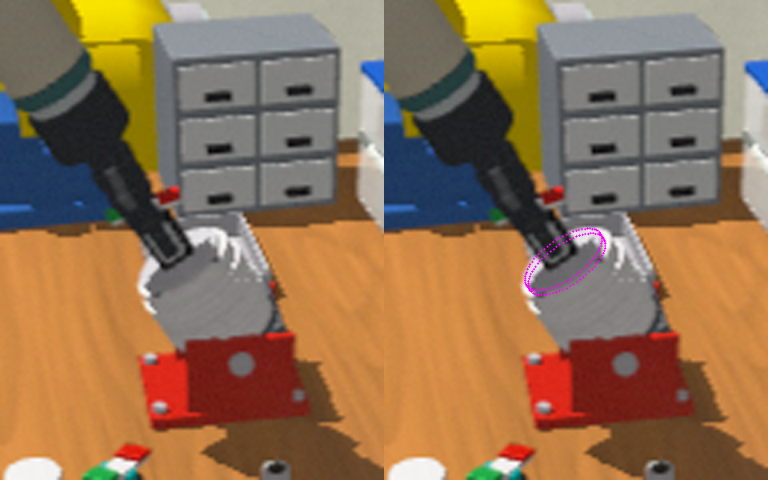

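View pics/i_t.png

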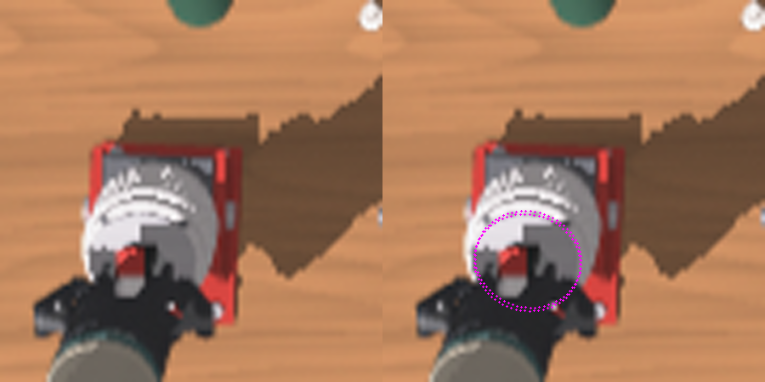

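Request:
move_arm(
  moves=[
    [[0, 0, -0.001, 0, 0, 0], [0, 0, -0.001, 0, 0, 0], [0, 0, -0.001, 0, 0, 0], [0, 0, -0.001, 0, 0, 0], [0, 0, -0.001, 0, 0, 0]],
  ],
  jaw=1,
)

```text
clock: 14.32
eef_pos: [531.3, 198.3, 153.4]
tool_rot: [2.618, -0.0, 1.543]
force: [0.0, -0.4, -0.4]
width: 85.7
```

```bash
python3 st.py;python3 look.py j
```

```text
14.325 [531.2575 198.3156 153.3808] [-0.596   0.5338  0.0153  2.2762  1.929   0.3031 -0.9224]
bore frame gauge [-0.465  -3.3875  0.0867] F(bore) [-0.1482 -0.4    -0.3342] T [-0.0264  0.5153  0.0241] w 85.72657970258103 rot [0.0002 0.0004 0.0001]
[531.2575 198.3156 153.3808] [ 2.6182 -0.0004  1.543 ] [ 0.0276 -0.4009 -0.3635] [-0.0205  0.516   0.0077] 85.72657970258103 [-0.596   0.5338  0.0153  2.2762  1.929   0.3031 -0.9224]
gauge rel bore (bore frame) [-0.465  -3.3875  0.0867] ang [0.0002 0.0004 0.0001]
```

View pics/j_s.png

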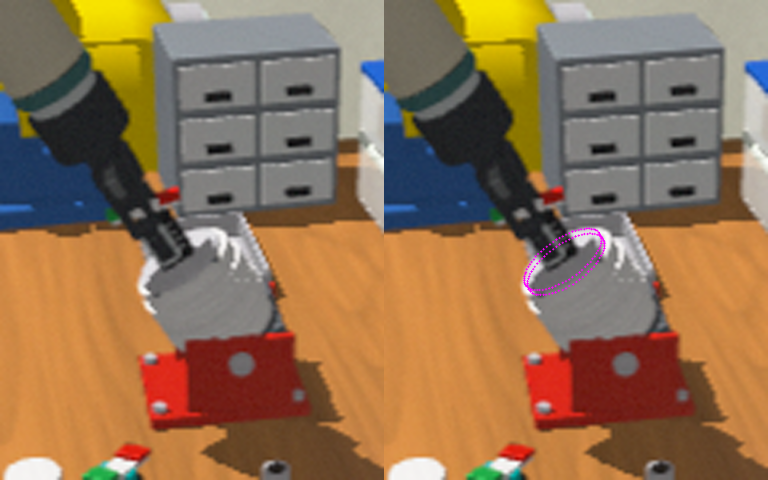

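Request:
move_arm(
  moves=[
    [[0, 0, -0.01, 0, 0, 0], [0, 0, -0.03, 0, 0, 0], [0, 0, -0.05, 0, 0, 0], [0, 0, -0.07, 0, 0, 0], [0, 0, -0.085, 0, 0, 0], [0, 0, -0.09, 0, 0, 0], [0, 0, -0.09, 0, 0, 0]],
  ],
)

```text
clock: 15.3
eef_pos: [486.4, 199.4, 231.5]
tool_rot: [2.618, -0.001, 1.543]
force: [-1.1, -0.2, 0.3]
width: 85.4
```

Request:
move_arm(
  moves=[
    [[0, -0.01, 0, 0, 0, 0], [0, -0.02, 0, 0, 0, 0], [0, -0.026, 0, 0, 0, 0], [0, -0.026, 0, 0, 0, 0], [0, -0.026, 0, 0, 0, 0], [0, -0.026, 0, 0, 0, 0], [0, -0.026, 0, 0, 0, 0]],
  ],
  jaw=0,
)

```text
clock: 16.18
eef_pos: [464.0, 200.0, 218.5]
tool_rot: [2.618, -0.0, 1.542]
force: [0.6, 0.4, -0.1]
width: -0.0
```

```bash
cat > prs.py <<'E'
from h import *
import sys
s=ctrl.read_state(); p=s['eef_pos'];T=R.from_euler('xyz',s['tool_rot'])
B2=BORE+BM@[0,-3.4,0]
print(s['clock'],s['qpos'],s['width'])
print('TCP in gauge frame',BM.T@(p-B2),'F',BM.T@s['force'],'rot',(toolR(BM).inv()*T).as_rotvec())
if len(sys.argv)>1:
    tag=sys.argv[1]
    for n,b,f in (('side',(240,120,340,220),4),('top',(230,150,320,240),5)):
        im=get_image(n)['color']; cv2.imwrite(f"pics/{tag}_{n}.png",im)
        over(im,[],b,f,f"pics/{tag}_{n}_p.png")
    a=[cv2.resize(cv2.imread(f"pics/{tag}_{n}_p.png"),(400,400),interpolation=cv2.INTER_CUBIC) for n in CAM]
    cv2.imwrite(f"pics/{tag}.png",np.hstack(a))
E
python3 prs.py k
```

```text
16.175 [-0.7868  0.338   0.1197  2.3509  1.4239  0.2956 -0.4958] -0.0432838268831567
TCP in gauge frame [-25.3696  -0.2112 105.4769] F [ 0.4712  0.4666 -0.3645] rot [-0.0001  0.0002  0.0006]
```

View pics/k.png

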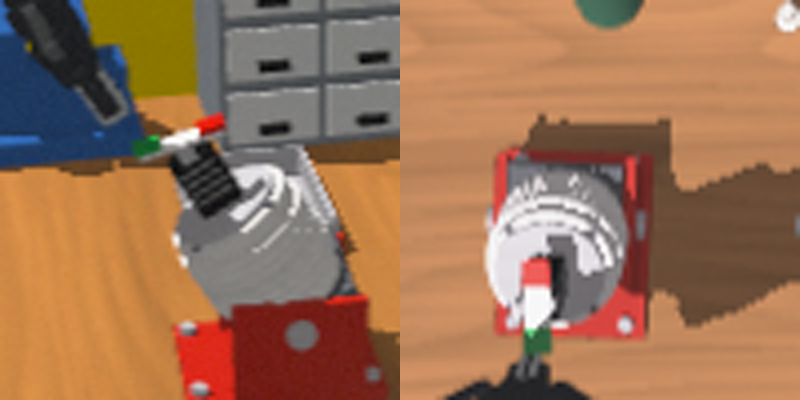

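Request:
move_arm(
  moves=[
    [[-0.001, 0, 0.008, 0, 0, 0], [-0.001, 0, 0.016, 0, 0, 0], [-0.001, 0, 0.022, 0, 0, 0], [-0.001, 0, 0.022, 0, 0, 0]],
  ],
)

```text
clock: 16.77
eef_pos: [474.8, 198.5, 199.1]
tool_rot: [2.619, 0.0, 1.543]
force: [-1.1, -0.4, 1.1]
width: 0.4
```

```bash
python3 prs.py l
```

```text
16.775 [-0.7536  0.3909  0.1084  2.3535  1.6271  0.2831 -0.6887] 0.4421310677257738
TCP in gauge frame [-25.7093  -1.3529  83.2691] F [-0.3507 -0.4583  1.4897] rot [ 0.0005 -0.0003  0.0001]
```

View pics/l.png

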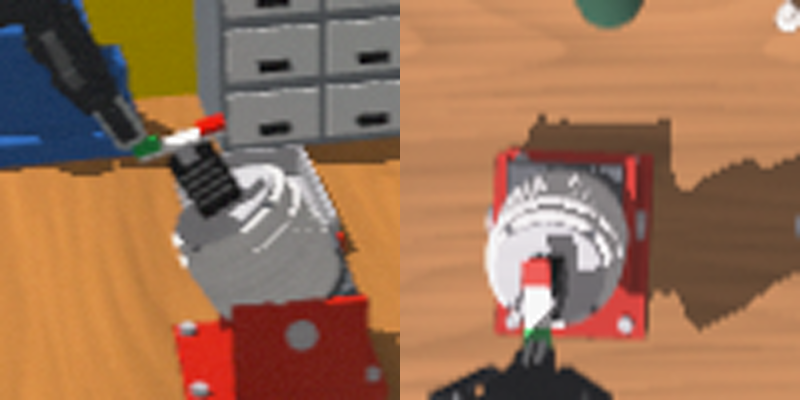

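Request:
move_arm(
  moves=[
    [[0, 0, 0.002, 0, 0, 0], [0, 0, 0.004, 0, 0, 0], [0, 0, 0.006, 0, 0, 0]],
  ],
)

```text
clock: 17.25
eef_pos: [477.2, 198.8, 194.0]
tool_rot: [2.619, -0.001, 1.543]
force: [-5.2, -0.2, 5.1]
width: -0.2
```

```bash
python3 prs.py
```

```text
17.25 [-0.7397  0.4041  0.0965  2.3538  1.6801  0.2854 -0.74  ] -0.18299006409675253
TCP in gauge frame [-26.1257  -1.0251  77.6717] F [-1.9932 -0.3145  7.0328] rot [0.0007 0.0008 0.    ]
```

Request:
move_arm(
  moves=[
    [[0, 0, 0.0015, 0, 0, 0], [0, 0, 0.003, 0, 0, 0]],
  ],
)

```text
clock: 17.5
eef_pos: [477.6, 198.7, 190.8]
tool_rot: [2.621, -0.001, 1.544]
force: [-6.2, -0.2, 4.3]
width: 0.1
```

```bash
python3 prs.py
```

```text
17.5 [-0.7318  0.4112  0.0889  2.3549  1.7044  0.2867 -0.7635] 0.050967175514756595
TCP in gauge frame [-27.4643  -1.0752  74.7262] F [-3.2389 -0.3499  6.8382] rot [ 0.0029  0.0011 -0.0006]
```

Request:
move_arm(
  moves=[
    [[0, 0.001, 0.0015, 0, 0, 0], [0, 0.0015, 0.003, 0, 0, 0], [0, 0.0015, 0.004, 0, 0, 0]],
  ],
)

```text
clock: 17.88
eef_pos: [482.3, 198.6, 188.6]
tool_rot: [2.619, -0.0, 1.543]
force: [-2.4, 0.2, 1.7]
width: -0.2
```

```bash
python3 prs.py
```

```text
17.875 [-0.7208  0.4203  0.0833  2.3492  1.7268  0.2887 -0.7813] -0.22747539042287807
TCP in gauge frame [-24.4809  -1.1035  70.4405] F [-1.2183  0.1262  2.6172] rot [ 0.0007  0.0004 -0.    ]
```

```bash
python3 prs.py m
```

```text
17.875 [-0.7208  0.4203  0.0833  2.3492  1.7268  0.2887 -0.7813] -0.22747539042287807
TCP in gauge frame [-24.4809  -1.1035  70.4405] F [-1.2183  0.1262  2.6172] rot [ 0.0007  0.0004 -0.    ]
```

View pics/m.png

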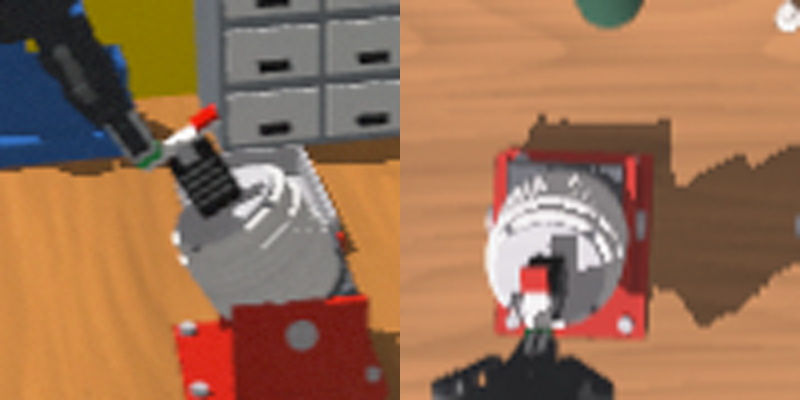

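Request:
move_arm(
  moves=[
    [[0, 0, -0.008, 0, 0, 0], [0, 0, -0.023, 0, 0, 0], [0.0005, 0.01, -0.025, 0, 0, 0], [0.001, 0.025, -0.025, 0, 0, 0], [0.001, 0.04, -0.025, 0, 0, 0], [0.001, 0.05, -0.025, 0, 0, 0], [0.001, 0.05, -0.02, 0, 0, 0], [0.001, 0.05, -0.013, 0, 0, 0], [0.001, 0.05, -0.013, 0, 0, 0]],
  ],
)

```text
clock: 19.1
eef_pos: [519.0, 198.0, 224.2]
tool_rot: [2.619, 0.001, 1.543]
force: [0.8, 0.3, -0.8]
width: 0.2
```

```bash
python3 prs.py n
```

```text
19.1 [-0.668   0.3764  0.0866  2.2359  1.2318  0.2807 -0.2117] 0.18057510964431253
TCP in gauge frame [25.1243 -0.6338 82.9131] F [ 0.2355  0.31   -1.0936] rot [ 0.0012 -0.0011 -0.0004]
```

View pics/n.png

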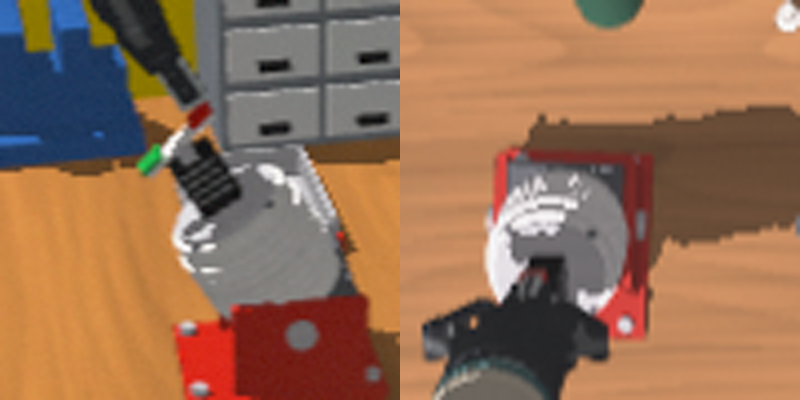

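Request:
move_arm(
  moves=[
    [[0, 0, 0.002, 0, 0, 0], [0, 0, 0.004, 0, 0, 0], [0, 0, 0.006, 0, 0, 0], [0, 0, 0.0075, 0, 0, 0], [0, 0, 0.009, 0, 0, 0]],
  ],
)

```text
clock: 19.82
eef_pos: [524.7, 198.4, 217.9]
tool_rot: [2.616, -0.001, 1.542]
force: [0.2, -1.3, 4.7]
width: -0.1
```

```bash
python3 prs.py
```

```text
19.825 [-0.661   0.3945  0.0876  2.2336  1.2965  0.2701 -0.2737] -0.14279310890043367
TCP in gauge frame [26.9127 -0.0906 74.662 ] F [ 2.5608 -1.2942  4.0027] rot [-0.0015  0.0004  0.0007]
```

Request:
move_arm(
  moves=[
    [[0, -0.001, 0.0015, 0, 0, 0], [0, -0.001, 0.003, 0, 0, 0]],
  ],
)

```text
clock: 20.08
eef_pos: [524.4, 198.4, 214.0]
tool_rot: [2.618, -0.0, 1.543]
force: [0.4, -0.5, 1.5]
width: -0.4
```

```bash
python3 prs.py
```

```text
20.075 [-0.66    0.4019  0.087   2.237   1.3272  0.2664 -0.3053] -0.4172938240621599
TCP in gauge frame [24.6568 -0.0813 71.406 ] F [ 1.0704 -0.4969  1.0651] rot [0.0004 0.0004 0.    ]
```

```bash
python3 prs.py o
```

```text
20.075 [-0.66    0.4019  0.087   2.237   1.3272  0.2664 -0.3053] -0.4172938240621599
TCP in gauge frame [24.6568 -0.0813 71.406 ] F [ 1.0704 -0.4969  1.0651] rot [0.0004 0.0004 0.    ]
```

View pics/o.png

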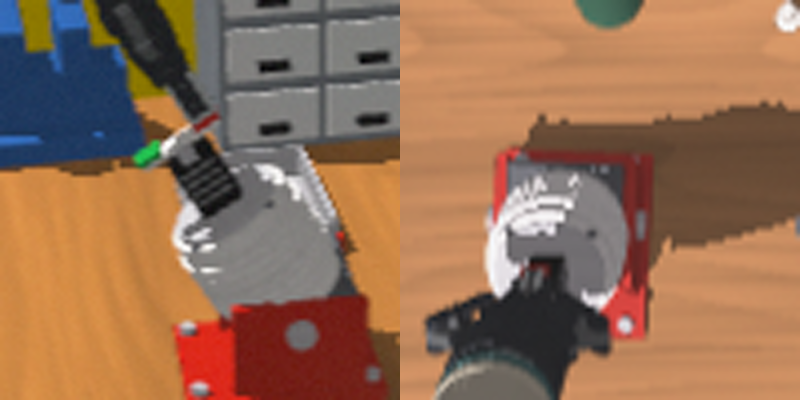

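Request:
move_arm(
  moves=[
    [[0, 0, 0.001, 0, 0, 0], [0, 0, 0.0018, 0, 0, 0], [0, 0, 0.0018, 0, 0, 0]],
  ],
)

```text
clock: 20.55
eef_pos: [525.2, 198.2, 212.4]
tool_rot: [2.619, -0.0, 1.543]
force: [0.5, 0.2, 0.6]
width: 0.0
```

```bash
python3 prs.py q
```

```text
20.55 [-0.6577  0.4058  0.086   2.2368  1.3406  0.2652 -0.3182] 0.027904881307616786
TCP in gauge frame [24.6029 -0.2464 69.5816] F [0.7258 0.1831 0.3276] rot [0.0006 0.0001 0.0001]
```

View pics/q.png

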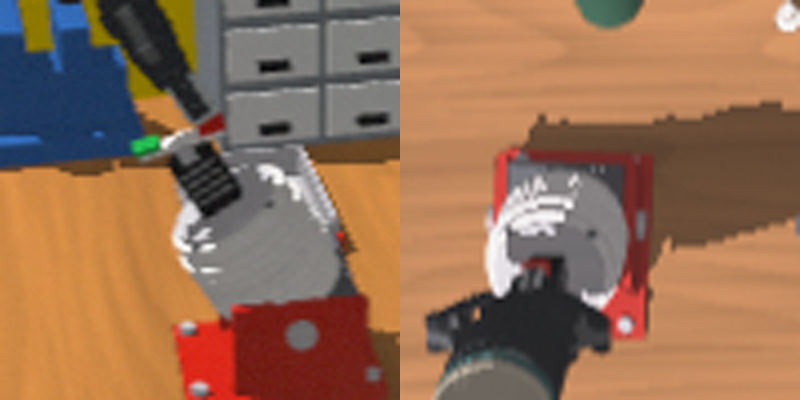

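Request:
move_arm(
  moves=[
    [[0, 0, -0.01, 0, 0, 0], [0, 0, -0.025, 0, 0, 0], [0, -0.005, -0.034, 0, 0, 0], [0, -0.018, -0.034, 0, 0, 0], [0, -0.0243, -0.034, 0, 0, 0], [0, -0.0243, -0.034, 0, 0, 0]],
  ],
)

```text
clock: 21.4
eef_pos: [486.7, 199.4, 229.6]
tool_rot: [2.619, 0.0, 1.544]
force: [0.1, -0.9, -0.0]
width: 0.3
```

Request:
move_arm(
  moves=[
    [[0, 0, 0, 0, 0, 0], [0, 0, 0, 0, 0, 0], [0, 0, 0, 0, 0, 0], [0, 0, 0, 0, 0, 0], [0, 0, 0, 0, 0, 0], [0, 0, 0, 0, 0, 0]],
  ],
  jaw=1,
)

```text
clock: 22.15
eef_pos: [487.4, 199.4, 229.9]
tool_rot: [2.618, -0.0, 1.543]
force: [-0.4, 0.0, 0.8]
width: 85.5
```

```bash
python3 prs.py
```

```text
22.15 [-0.6923  0.3331  0.0506  2.2913  1.2734  0.3157 -0.2992] 85.50175399290879
TCP in gauge frame [  0.611   -0.1826 103.708 ] F [0.0724 0.0178 0.8431] rot [0.0001 0.0002 0.0002]
```

Request:
move_arm(
  moves=[
    [[0, 0, 0.02, 0, 0, 0], [0, 0, 0.045, 0, 0, 0], [-0.001, 0, 0.065, 0, 0, 0], [-0.0015, 0, 0.08, 0, 0, 0], [-0.0015, 0, 0.088, 0, 0, 0], [-0.0015, 0, 0.088, 0, 0, 0], [-0.0015, 0, 0.088, 0, 0, 0]],
  ],
)

```text
clock: 23.02
eef_pos: [531.2, 196.7, 153.9]
tool_rot: [2.618, -0.0, 1.543]
force: [0.2, -0.6, 0.7]
width: 85.0
```

```bash
python3 prs.py
```

```text
23.025 [-0.5724  0.5317 -0.0134  2.2774  1.9147  0.3163 -0.9037] 85.02015246339748
TCP in gauge frame [ 0.6172 -1.6322 15.9268] F [ 0.5551 -0.6339  0.538 ] rot [0.     0.0003 0.0003]
```

Request:
move_arm(
  moves=[
    [[0, 0, 0, 0, 0, 0], [0, 0, 0, 0, 0, 0], [0, 0, 0, 0, 0, 0], [0, 0, 0, 0, 0, 0], [0, 0, 0, 0, 0, 0], [0, 0, 0, 0, 0, 0], [0, 0, 0, 0, 0, 0]],
  ],
  jaw=0,
)

```text
clock: 23.9
eef_pos: [531.2, 197.3, 154.1]
tool_rot: [2.618, -0.001, 1.544]
force: [-3.2, 1.3, 5.8]
width: 25.1
```

```bash
python3 prs.py
```

```text
23.9 [-0.5725  0.5313 -0.0144  2.2773  1.9154  0.3166 -0.9043] 25.088937734560957
TCP in gauge frame [ 0.6363 -1.0444 16.1476] F [0.0629 1.2558 6.6506] rot [-0.0003  0.0013 -0.0003]
```

Request:
move_arm(
  moves=[
    [[0.0005, 0, -0.002, 0, 0, 0], [0.0005, 0, -0.005, 0, 0, 0], [0.0005, 0, -0.009, 0, 0, 0], [0.0005, 0, -0.014, 0, 0, 0], [0.0005, 0, -0.02, 0, 0, 0]],
  ],
)

```text
clock: 24.52
eef_pos: [520.4, 197.4, 170.9]
tool_rot: [2.62, -0.0, 1.543]
force: [0.9, 1.2, -4.4]
width: 25.4
```

```bash
python3 prs.py
```

```text
24.525 [-0.6188  0.4871  0.0289  2.2861  1.7995  0.2897 -0.7992] 25.413352565105185
TCP in gauge frame [-0.3281 -1.2198 36.0641] F [-1.4367  1.2073 -4.3   ] rot [ 0.0016  0.0003 -0.0002]
```

Request:
move_arm(
  moves=[
    [[0.0002, 0.0003, -0.008, 0, 0, 0], [0.0002, 0.0003, -0.018, 0, 0, 0], [0.0002, 0.0003, -0.03, 0, 0, 0], [0.0002, 0.0003, -0.042, 0, 0, 0], [0.0002, 0.0003, -0.054, 0, 0, 0], [0.0002, 0.0003, -0.068, 0, 0, 0], [0.0002, 0.0003, -0.08, 0, 0, 0], [0.0002, 0.0003, -0.09, 0, 0, 0], [0.0002, 0.0003, -0.09, 0, 0, 0], [0.0002, 0.0003, -0.09, 0, 0, 0]],
  ],
)

```text
clock: 25.78
eef_pos: [476.4, 198.3, 248.9]
tool_rot: [2.618, 0.0, 1.542]
force: [0.6, 0.8, -4.5]
width: 25.5
```

```bash
python3 prs.py; python3 look.py r
```

```text
25.775 [-0.6757  0.2823  0.0072  2.2877  1.1393  0.3592 -0.1715] 25.50731565200619
TCP in gauge frame [  0.6011  -1.5102 125.6088] F [-1.6972  0.7782 -4.1956] rot [ 0.0005 -0.0006  0.0005]
[476.4031 198.3354 248.881 ] [2.6185 0.0003 1.5421] [ 0.6495  0.7603 -4.4821] [ 0.0037  1.0389 -0.0025] 25.50731565200619 [-0.6757  0.2823  0.0072  2.2877  1.1393  0.3592 -0.1715]
gauge rel bore (bore frame) [ -0.206   -4.9193 110.2092] ang [ 0.0005 -0.0006  0.0005]
```

View pics/r_s.png

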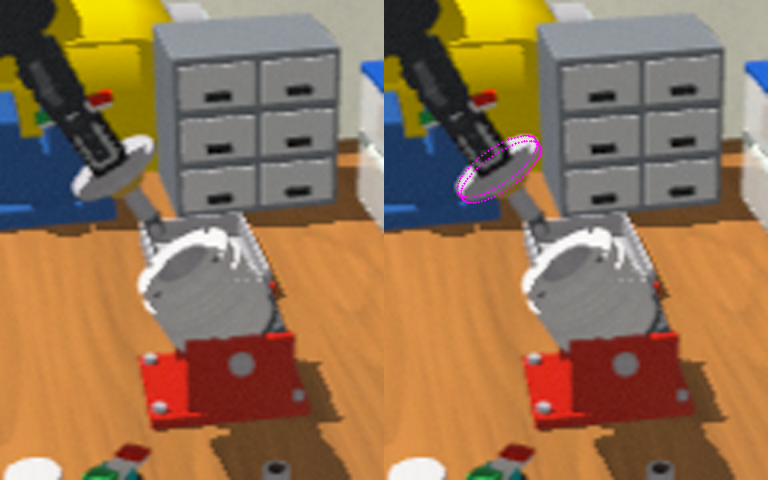

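```bash
python3 - <<'E'
from h import *
I={n:cv2.imread(f"pics/r_{n}.png") for n in CAM}; G={n:grad(I[n]) for n in CAM}
def seg(a,b,k=20): return np.array(a)+np.linspace(0,1,k)[:,None]*(np.array(b)-a)
def stand(p):
    M=R.from_euler('z',p[2]).as_matrix(); L=[]
    for s in (-1,1):
        a,b=29*s,43*s
        L+=[seg([-48,b,0],[50,b,0]),seg([-48,a,0],[50,a,0]),seg([-48,a,0],[-48,b,0],6)]
    return [np.array([p[0],p[1],95])+l@M.T for l in L]
for cams in (('side','top'),('top',),('side',)):
    c1=lambda p:-sum(samp(G[n],proj(n,l)).mean() for n in cams for l in stand(p))
    r1=differential_evolution(c1,[(555,595),(-185,-145),(-.4,.4)],seed=1,popsize=30); print(cams,'stand',r1.x,r1.fun)
    if len(cams)==2: x=r1.x
a=[]
for n,b in (('side',(300,210,380,310)),('top',(340,160,405,235))):
    over(I[n],[proj(n,l) for l in stand(x)],b,5,f"pics/x.png"); a.append(cv2.resize(cv2.imread("pics/x.png"),(400,480)))
cv2.imwrite("pics/st2.png",np.hstack(a))
E
```

```text
('side', 'top') stand [ 570.1959 -164.6387    0.1203] -10.91640567779541
('top',) stand [ 572.4766 -163.3684    0.1444] -5.979348659515381
('side',) stand [ 569.3921 -176.8753    0.1227] -5.146969795227051
```

View pics/st2.png

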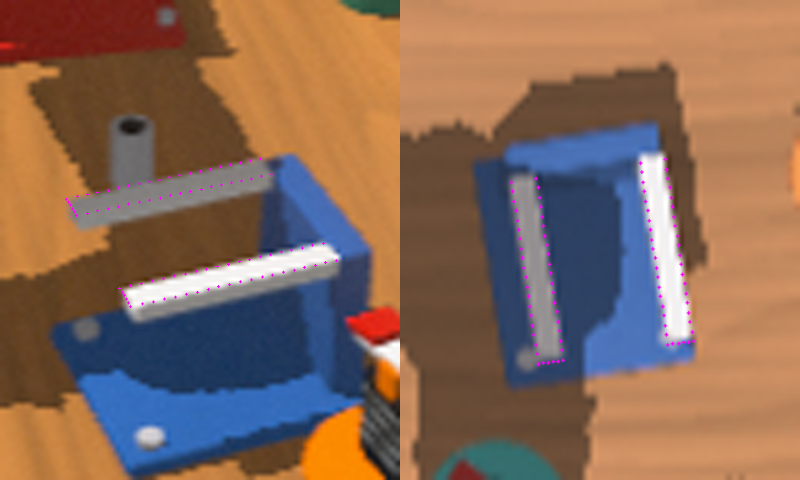

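```bash
python3 - <<'E'
from h import *
from scipy.spatial.transform import Slerp
p0=np.array([476.6,198.6,248.8]);R0=toolR(BM)
p1,R1=np.array([572.5,-165.5,240]),down(1.71)
S=Slerp([0,1],R.concatenate([R0,R1]))
way=[p0,np.array([495,60,300]),np.array([560,-115,290]),p1]
d=np.r_[0,np.cumsum([np.linalg.norm(b-a) for a,b in zip(way,way[1:])])]
seq=[]
for t in np.linspace(0,1,17)[1:]:
    q=np.array([np.interp(t*d[-1],d,[w[i] for w in way]) for i in range(3)]); seq.append((q,S(min(1,t))))
print([np.round(rel(p0,R0,*s),3).tolist() for s in seq])
E
```

```text
[[-0.024, 0.008, -0.006, 0.033, 0.003, -0.01], [-0.047, 0.015, -0.011, 0.065, 0.006, -0.02], [-0.071, 0.023, -0.017, 0.098, 0.008, -0.031], [-0.095, 0.031, -0.023, 0.131, 0.011, -0.041], [-0.118, 0.038, -0.028, 0.163, 0.014, -0.051], [-0.142, 0.046, -0.032, 0.196, 0.016, -0.061], [-0.165, 0.054, -0.026, 0.228, 0.019, -0.072], [-0.189, 0.061, -0.02, 0.261, 0.022, -0.082], [-0.213, 0.069, -0.014, 0.294, 0.025, -0.092], [-0.236, 0.076, -0.008, 0.326, 0.027, -0.102], [-0.26, 0.084, -0.002, 0.359, 0.03, -0.112], [-0.284, 0.092, 0.003, 0.392, 0.033, -0.122], [-0.307, 0.099, 0.009, 0.424, 0.036, -0.133], [-0.326, 0.097, 0.025, 0.457, 0.038, -0.143], [-0.344, 0.092, 0.043, 0.49, 0.041, -0.153], [-0.361, 0.087, 0.061, 0.522, 0.044, -0.163]]
```

Request:
move_arm(
  moves=[
    [[-0.012, 0.006, -0.012, 0.01, 0.001, -0.005], [-0.024, 0.01, -0.02, 0.033, 0.003, -0.01], [-0.047, 0.018, -0.024, 0.065, 0.006, -0.02], [-0.071, 0.025, -0.024, 0.098, 0.008, -0.031], [-0.095, 0.031, -0.024, 0.131, 0.011, -0.041], [-0.118, 0.038, -0.028, 0.163, 0.014, -0.051], [-0.142, 0.046, -0.032, 0.196, 0.016, -0.061], [-0.165, 0.054, -0.026, 0.228, 0.019, -0.072], [-0.189, 0.061, -0.02, 0.261, 0.022, -0.082], [-0.213, 0.069, -0.014, 0.294, 0.025, -0.092], [-0.236, 0.076, -0.008, 0.326, 0.027, -0.102], [-0.26, 0.084, -0.002, 0.359, 0.03, -0.112], [-0.284, 0.092, 0.003, 0.392, 0.033, -0.122], [-0.307, 0.099, 0.009, 0.424, 0.036, -0.133], [-0.326, 0.097, 0.025, 0.457, 0.038, -0.143], [-0.344, 0.092, 0.043, 0.49, 0.041, -0.153], [-0.361, 0.087, 0.061, 0.522, 0.044, -0.163], [-0.361, 0.087, 0.061, 0.522, 0.044, -0.163], [-0.361, 0.087, 0.061, 0.522, 0.044, -0.163]],
  ],
)

```text
clock: 28.25
eef_pos: [572.1, -164.3, 239.6]
tool_rot: [3.142, -0.001, 1.71]
force: [0.1, 0.1, -3.6]
width: 24.9
```

```bash
cat > lk.py <<'E'
from h import *
import sys
tag=sys.argv[1]; b=eval(sys.argv[2]) if len(sys.argv)>2 else (290,130,400,270)
s=ctrl.read_state(); p=s['eef_pos'];M=R.from_euler('xyz',s['tool_rot']).as_matrix()
print(s['clock'],p,s['tool_rot'],s['force'],s['torque'],s['width'])
im=get_image('side')['color']; cv2.imwrite(f"pics/{tag}_side.png",im)
L=[proj('side',circ(p,M,41,d)) for d in (16,10)]
over(im,L,b,4,"pics/x.png"); over(im,[],b,4,"pics/y.png")
a=np.hstack([cv2.imread("pics/y.png"),cv2.imread("pics/x.png")]); cv2.imwrite(f"pics/{tag}.png",cv2.resize(a,None,fx=.9,fy=.9))
E
python3 lk.py u
```

```text
28.25 [ 572.1486 -164.2505  239.6   ] [ 3.1415 -0.0013  1.7099] [ 0.1154  0.1002 -3.6302] [ 0.0134 -0.0214 -0.0241] 24.919126089265824
```

View pics/u.png

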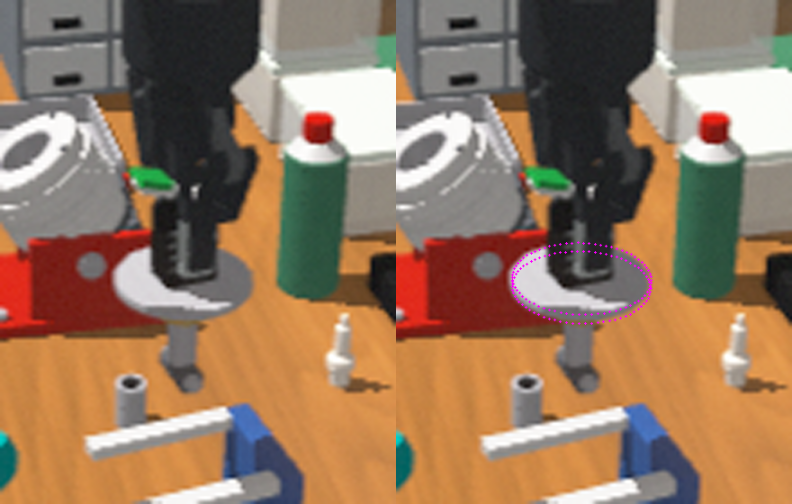

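Request:
move_arm(
  moves=[
    [[0, 0, 0.015, 0, 0, 0], [0, 0, 0.035, 0, 0, 0], [0, 0, 0.05, 0, 0, 0], [0, 0, 0.055, 0, 0, 0], [0, 0, 0.055, 0, 0, 0]],
  ],
)

```text
clock: 28.92
eef_pos: [572.3, -164.8, 184.5]
tool_rot: [3.141, -0.001, 1.71]
force: [-0.1, 0.3, -4.4]
width: 25.5
```

```bash
python3 lk.py v "(290,150,390,290)"
```

```text
28.925 [ 572.3183 -164.7904  184.5048] [ 3.1414 -0.0007  1.7098] [-0.0591  0.2809 -4.3647] [-0.0308  0.0151  0.0155] 25.544325579976842
```

View pics/v.png

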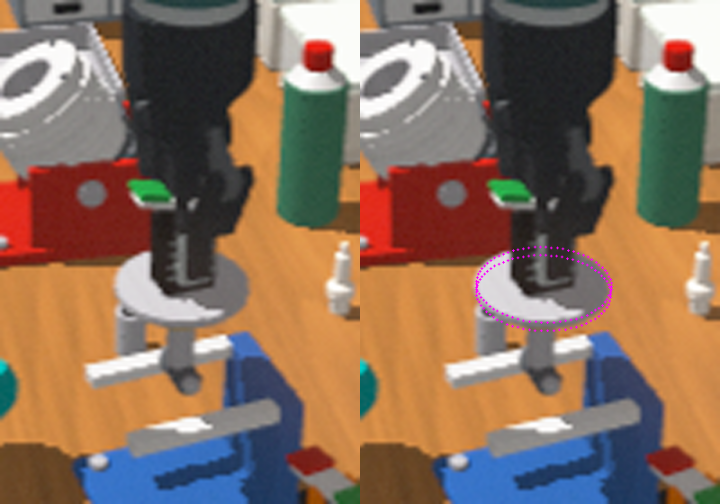

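Request:
move_arm(
  moves=[
    [[0, 0, 0.01, 0, 0, 0], [0, 0, 0.02, 0, 0, 0], [0, 0, 0.03, 0, 0, 0], [0, 0, 0.04, 0, 0, 0], [0, 0, 0.05, 0, 0, 0], [0, 0, 0.06, 0, 0, 0], [0, 0, 0.065, 0, 0, 0], [0, 0, 0.065, 0, 0, 0]],
  ],
)

```text
clock: 29.98
eef_pos: [572.1, -164.8, 119.2]
tool_rot: [-3.141, -0.001, 1.71]
force: [0.3, 0.4, -4.2]
width: 25.9
```

```bash
python3 lk.py w "(290,180,390,310)"
```

```text
29.975 [ 572.1013 -164.828   119.2305] [-3.1413 -0.0009  1.7096] [ 0.2783  0.4376 -4.1528] [0.0389 0.0247 0.0136] 25.867195553216117
```

View pics/w.png

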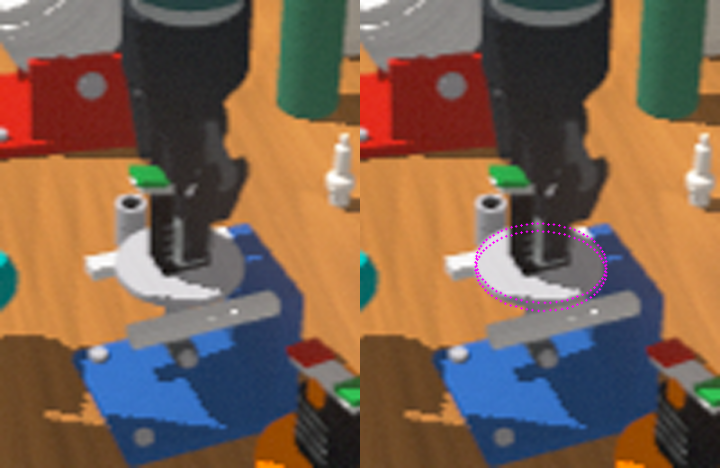

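No side force; the flange is about 8 mm above the prongs. Lower until contact.

Request:
move_arm(
  moves=[
    [[0, 0, 0.003, 0, 0, 0], [0, 0, 0.005, 0, 0, 0], [0, 0, 0.007, 0, 0, 0], [0, 0, 0.007, 0, 0, 0]],
  ],
)

```text
clock: 30.52
eef_pos: [572.2, -164.9, 112.5]
tool_rot: [3.142, -0.001, 1.71]
force: [0.6, 0.2, -4.5]
width: 25.6
```

Request:
move_arm(
  moves=[
    [[0, 0, 0.001, 0, 0, 0], [0, 0, 0.002, 0, 0, 0], [0, 0, 0.002, 0, 0, 0]],
  ],
)

```text
clock: 30.9
eef_pos: [572.5, -164.9, 111.3]
tool_rot: [3.141, -0.0, 1.71]
force: [-1.6, 0.1, 3.0]
width: 25.2
```

Request:
move_arm(
  moves=[
    [[0, 0, 0, 0, 0, 0], [0, 0, 0, 0, 0, 0], [0, 0, 0, 0, 0, 0], [0, 0, 0, 0, 0, 0], [0, 0, 0, 0, 0, 0], [0, 0, 0, 0, 0, 0]],
  ],
  jaw=1,
)

```text
clock: 31.65
eef_pos: [572.3, -164.9, 110.6]
tool_rot: [3.141, -0.001, 1.71]
force: [-0.6, -1.2, -0.7]
width: 85.3
```

Request:
move_arm(
  moves=[
    [[0, 0, -0.015, 0, 0, 0], [0, 0, -0.04, 0, 0, 0], [0, 0, -0.08, 0, 0, 0], [0, 0, -0.12, 0, 0, 0], [0, 0, -0.16, 0, 0, 0], [0, 0, -0.17, 0, 0, 0], [0.05, -0.02, -0.17, 0, 0, 0], [0.1, -0.05, -0.17, 0, 0, 0], [0.15, -0.08, -0.17, 0, 0, 0], [0.2, -0.1, -0.17, 0, 0, 0], [0.2, -0.1, -0.17, 0, 0, 0], [0.2, -0.1, -0.17, 0, 0, 0]],
  ],
)

```text
clock: 33.15
eef_pos: [445.8, 18.7, 280.9]
tool_rot: [3.141, 0.0, 1.71]
force: [-0.6, -0.1, 0.6]
width: 85.6
```

```bash
python3 - <<'E'
from h import *
s=ctrl.read_state(); print(s['clock'],s['eef_pos'],s['force'],s['width'])
I={}
for n in CAM: I[n]=get_image(n)['color']; cv2.imwrite(f"pics/z_{n}.png",I[n])
G={n:grad(I[n]) for n in CAM}
c=lambda p:-sum(samp(G[n],proj(n,circ([p[0],p[1],101],np.eye(3),41))).mean() for n in CAM)
r=differential_evolution(c,[(550,595),(-185,-145)],seed=1); print(r.x,r.fun)
a=[]
for n,b in (('side',(290,190,390,310)),('top',(335,150,415,246))):
    over(I[n],[],b,4,"pics/x.png"); a.append(cv2.resize(cv2.imread("pics/x.png"),(400,480)))
cv2.imwrite("pics/z.png",np.hstack(a))
E
```

```text
33.15 [445.7787  18.7286 280.8805] [-0.5689 -0.0549  0.624 ] 85.64651775983151
[ 571.7619 -166.0016] -1.5182785987854004
```

View pics/z.png

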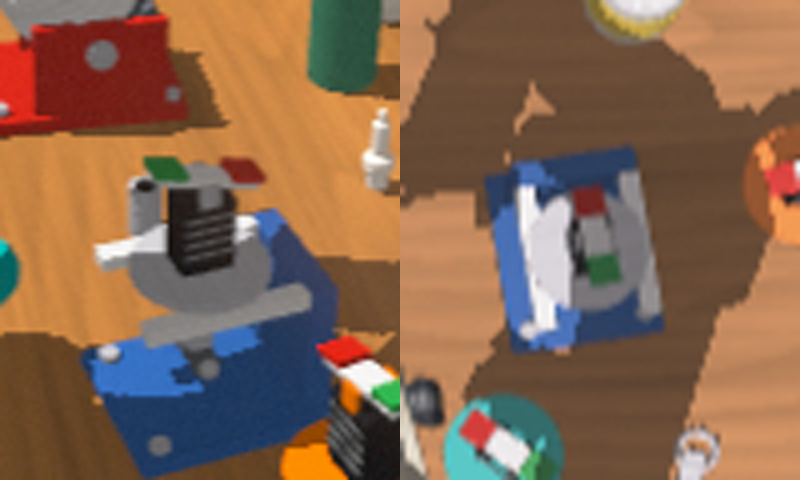

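View pics/z_side.png

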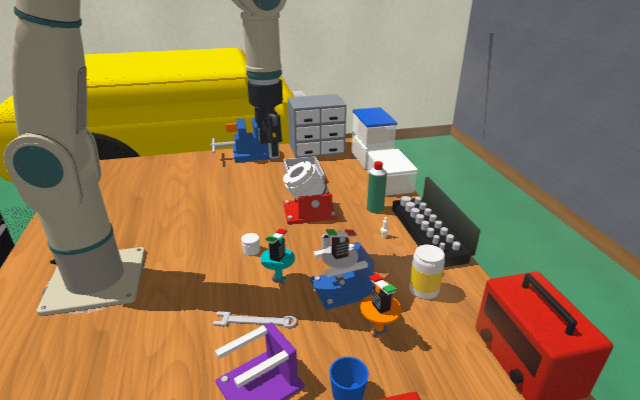

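```bash
python3 -c "
from cell import job
print(job.finish_job())"
```

```text
the job is handed in; nothing more can be done
None
```

I measured the bore and hung the gauge back, locked, in the blue fork stand, then handed the job in at about 33 s. It reported no verdict.

**What was done**
- **Seating:** I took the silver-flanged gauge, not the orange or turquoise look-alike, and pushed it into the 30° bore. Seating met about 13 N along the bore's axis.
- **Release:** I pressed the green pad; the highest reading I saw was about 7 N. The picture showed the green end down.
- **Lock:** I pressed the red pad; the highest reading I saw was about 5 N. The first push left the rocker about level, so I pressed roughly 2 mm further. It snapped over and the force fell to about 0.
- **Return:** I drew the gauge straight out, with about 1 N of side force, and set it on the prongs. I then opened the jaws and moved the arm clear.

**Last checks**
- **Position:** The flange fit puts the gauge at (572, -166), about 2 mm from the fitted seat.
- **State:** It hangs upright with the red end down. The other things on the bench looked unmoved in the side picture, but I did not measure them.
- **Tip-to-tip size:** I could not measure the plungers directly in the images. That the reading was kept rests on the snap-over and the low side forces while drawing it out.
- **Disagreement:** The bore lay about 3.4 mm to the side of my image estimate, measured at the gripper. I corrected for this by force while inserting and shifted the grip before withdrawing.

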